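Set the length stop of a bar portioner and load it

TASK

Set the portioner to the cutting length marked by the long pointer tab: lift the stop's black knob out of its notch, slide the stop along and let the knob drop fully into the notch beside the pointer. Then push the white bean-milk bar along its lane, through under the cutting head, until its end butts against the stop. Finally press firmly on the flat round start pad on the control box with a fingertip, and leave the stop and the bar as set.

Things in the scene. Friction and masses are not known exactly. Their poses are not given: they have to be found in the camera images.
- portioner: Bench-top bar portioner, steel and white plastic, fixed. Origin: on the counter, under the middle of the cutting head. y axis along the bar lane, from the stop side (-y) to the infeed side (+y); x across, away from the robot; z up. All x, y, z below are mm in this frame. Lane: 56 wide, centred on x 0, y -155 to 205, bed top z 20, between steel fences 6 thick with tops at z 32.
- head_top (a point): Middle of the top of the cutting head: white arch over the lane, x -60 to 60, y -12 to 12, opening z 20 to 62, top z 79 mm. Its blade is guarded and does not move here.
- comb_mid (a point): Middle notch (at tooth-top height) of the upright steel comb, at x -91, y -82, z 40.5 mm. Comb: x -98 to -84, round-topped teeth, notch floors z 28, tooth tops z 40.5. Five notches, 10 mm wide, at y -42, -62, -82, -102, -122. The tabs lie on the bed on its robot side.
- knob_grip (a point): Centre of the black knob's grip, a ribbed upright block 14 (x) by 26 (y) by 30 (z) mm at x -66, centre z 79 when seated; slide parts below it reach z 56. It lifts straight up on the stop carriage, spring and weight about 2 N. Its 6 mm cross pin, at the same y as the grip, sits in a comb notch and locks the carriage; let go, it springs down into the notch below, or rests on a tooth.
- knob (a joint): Height of the knob above its seated position, m: 0 = pin fully down in a notch, 0.0125 or more = pin clear above the teeth, 0.020 = upper end.
- stop (a joint): Position of the stop carriage along the portioner's y, m: 0 in the middle notch (y -82 mm), where it always starts; + toward the cutting head; notches at -0.04, -0.02, 0, 0.02, 0.04. It runs free (about 1 N) while the knob is lifted clear.
- stop_face (a point): Middle of the face of the aluminium stop plate that the bar meets; it looks to the portioner's +y and is 4 mm on the +y side of the knob's centre and pin. The plate crosses the lane, 53 mm wide, 8 thick, z 22 to 51 mm, and moves with the knob along y.
- pointer: Long pointer tab: dark steel strip 28 (x) by 8 (y) by 4 (z) mm lying fixed on the bed at x -116, beside the comb on the robot's side, at the same portioner y as the wanted notch. The other four notches have round dark tabs 10 mm across. Never at the middle notch. Origin: centre of its underside; axes parallel to the portioner's.
- bar: White speckled bar of bean-milk block, rigid, 47 (x) by 152 (y) by 34 (z) mm, 0.17 to 0.34 kg, lying loose in the lane on the infeed side, its front end a few mm to 4 cm short of the cutting head. Origin: centre of its underside; y axis along its length, parallel to the portioner's.
- bar_front (a point): Centre of the bar's front end face (its -y end, which is to meet the stop), half-way up (17 mm).
- bar_rear (a point): Centre of the bar's rear end face (its +y end, where it can be pushed), half-way up (17 mm).
- pad_top (a point): Centre of the top of the flat round grey start pad, 30 mm across, at x -85, y 65, z 53.5 mm, on the white control box (x -117 to -47, y 25 to 99, top z 51), on the infeed side. Pressed straight down; gives at most 1 mm; needs a steady press of 5 N or more.

How it is judged:
On the way, in this order (a step that is already met when the one before it is completed fails the run):
1. the knob is seated in the notch beside the pointer (y of stop_face in the frame of pointer between -0.001 and 0.009 m and value of joint knob below 0.003 m), for 0.2 s.
2. the bar's end is against the stop, the knob still seated there (all of step 1 and y of bar_front in the frame of stop_face between -0.004 and 0.0035 m and x of bar_front in the frame of stop_face between -0.008 and 0.008 m and angle between bar's own z axis and vertical below 0.1 rad), for 0.2 s.
3. the start pad is pressed with a fingertip, at least 4 N (contact force between the fingers and pad above 4 N), for 0.1 s.
At the end, for the whole second after the job is handed in: The knob is fully down (within 3 mm) in the notch beside the pointer tab (stop plate within 5 mm of that notch), the bar lies flat in the lane, at rest, its front end within 3.5 mm of the stop plate (all of step 2 and linear speed of bar below 0.01 m/s); the robot touches nothing.
It fails at once if the start pad is pressed before the stop is set and the bar is against it (contact force between the fingers and pad above 3 N and not (y of stop_face in the frame of pointer between -0.001 and 0.009 m and value of joint knob below 0.003 m and y of bar_front in the frame of stop_face between -0.004 and 0.0035 m and x of bar_front in the frame of stop_face between -0.008 and 0.008 m and angle between bar's own z axis and vertical below 0.1 rad)).
It also fails if it takes over 58 s, if anything falls off the work surface, if the arm or the gripper's body presses on something with over 40 N, if the wrist force passes 120 N, or if a joint passes its speed limit or range.

ROBOT

A 7-joint arm with a two-finger parallel gripper is mounted at the origin on a cart in front of the work surface, level with it; the furniture and walls round the work are solid. World frame = base frame: x ahead of the robot, y to its left, z up, the work surface at z = 0. Lengths are in m, angles in rad, forces in N, time in s.
With the tool pointing down it reaches from about 0.35 to 0.9 m from the base axis. Payload 8.1 kg.
Tool frame: the origin (TCP) lies on the centre line of the jaws, within the pads' length; the fingertips stand 22 mm ahead of it and the grasp point (between the pads) lies 3 mm ahead of it; z points along the fingers, y is the direction in which the jaws open and shut (so a half turn about z gives the same grasp; the last joint's range is limited). The gripper opens to 92 mm and grips with 3 to 60 N. Pads are 19 mm wide; open, the fingers measure 130 mm over their backs; the gripper's body (75 mm by 190 mm) begins 47 mm behind the grasp point.
Start: joints at [1.001, 0.434, 0.025, 1.573, -0.012, 1.134, -0.075], TCP at [0.281, -0.558, 0.214] pointing down, gripper open.
Joint ranges: [-2.62, 2.62], [-0.44, 2.09], [-1.27, 1.32], [0.08, 2.57], [-1.32, 4.46], [0.12, 2], [-2.74, 2.74]. Speed limits (rad/s): [2.22, 2.22, 3.01, 3.01, 3.14, 3.14, 3.14].

INTERFACE

Orientations are given as a rotation vector (axis times angle).
In Python, from cell import arm gives the robot as it stands.
- The arm moves only by the shell command python3 -m pendant 'ROWS' [FORCE]. ROWS is JSON, a list that holds one entry, the list of rows, each a list of 7 numbers: the shift along the tool's x, y, z in units of 0.04 m (1.0 is 0.04 m), then the turn, a rotation vector about the tool's x, y, z in units of 0.08 rad (1.0 is 0.08 rad), then the closure, from 0 (fully open) to 1 (shut). In form: [[[tx, ty, tz, ax, ay, az, fingers], ...]]. A call has 1 to 20 rows; each row shifts and turns the commanded pose from where the row before left it, along the tool's axes as they then stand; what a row does not reach is not made up. A row lasts 1/12 s, in which the tool goes at most 41.7 mm and 7.16 degrees, less where a joint would pass 70% of its speed; a pose out of reach is approached as far as the arm can. A call with a number of a shift or a turn outside -1 to 1 is refused whole. A call with a gripper value outside its range is refused whole. The fingers move at their own pace and stop on an object; FORCE is the grip in N (left out, the last holds). Time passes only in rows, so rows that do not move let the fingers close. It gives the time, the measured TCP pose, the force and the opening at its end, in the units of the state.
- arm.observe(): the state, without advancing time (a new reading comes with each control period).
- arm.get_image(name): name is "scene" or "top" or "wrist"; returns a dict with "img" (400x640x3 uint8, red, green, blue), "z_map" (400x640 float32, m along the optical axis (not along the pixel's ray), 0 where there is no reading), "K" (3x3 intrinsics, pixels), "R" (3x3) and "t" (3): a world point X has camera coordinates R X + t. Camera axes: x right, y down, z forward; pixel columns grow to the right and rows downward; lengths in m; the calibration is good to about 2 mm. A picture is of the moment at which its call begins.
- arm.sign_off(): hands the job in, once; it reports no verdict.
The state is a dict: "clock": time; "joints": joint angles; "dq": joint speeds; "joint_efforts": joint torques, N m; "position": TCP position; "ee_rot": TCP orientation; "force": force on the tool from outside, world axes, zero at the start; "ft_torque": the same for the moment, N m; "width": opening from 0.0 (shut) to 1.0 (fully open).
Only numpy, scipy, OpenCV 4.12 (cv2) and the standard library are available. Lean on these libraries where they do the work, as an engineer would, in place of code of your own. Each camera call takes 0.05 s, during which the arm holds its last target.

## Working session

There is one attempt and no reset: what is moved stays moved. The work goes in short steps, Python scripts to look and compute and a shell command to move; the robot and the scene stay as the last step left them, time stands still between calls to the robot, and variables do not carry over. Pictures are saved under pics/ and viewed, and the job is handed in when it is done.

```bash
ls; mkdir -p pics
python3 - <<'E'
from cell import arm
import cv2,numpy as np
s=arm.observe(); print(s['clock'],s['position'],s['ee_rot'],s['width'],s['force'])
for n in ("top","scene"):
    d=arm.get_image(n); cv2.imwrite(f"pics/{n}0.png",d['img'][:,:,::-1]); np.savez(f"{n}0.npz",**d); print(d['K'],d['R'],d['t'])
E
```

```text
pics
0.0 [ 0.28096533 -0.55767761  0.21353206] [-3.05496821e+00 -7.26137970e-01  8.00818239e-04] 0.9991350219067439 [0.52224992 0.00404992 0.40616253]
[[507.37548346   0.         318.83134814]
 [  0.         507.37548346 201.90703664]
 [  0.           0.           1.        ]] [[-0.02632447 -0.99957999  0.01211891]
 [-0.98296815  0.02367745 -0.18224433]
 [ 0.18188084 -0.01670999 -0.98317859]] [0.02933492 0.51974536 0.84732533]
[[437.23246408   0.         320.849725  ]
 [  0.         437.23246408 200.46815389]
 [  0.           0.           1.        ]] [[-0.6868668  -0.72650476 -0.02012048]
 [-0.53169174  0.52117173 -0.66759563]
 [ 0.49549762 -0.44785138 -0.74425214]] [0.38084183 0.32309419 0.68224974]
```

View pics/top0.png

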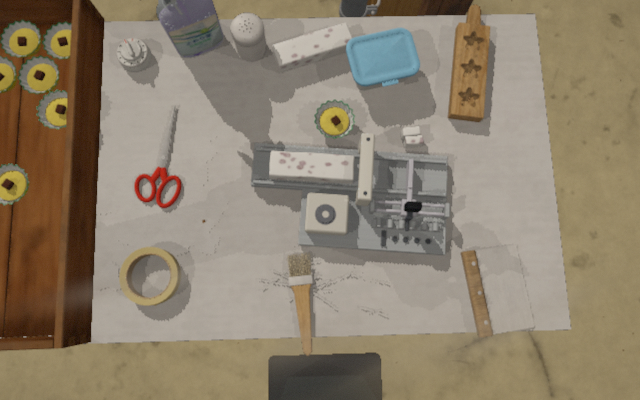

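View pics/scene0.png

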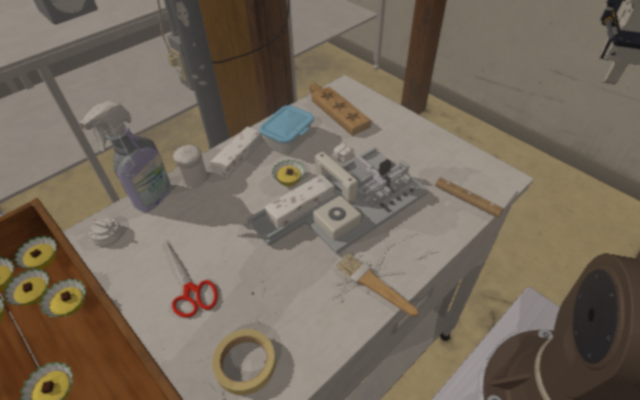

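The top view shows the portioner with the head at about (366,167), the knob at (412,207), the pad at (325,214) and the bar at (312,165). The tabs are near row 240. I'll zoom in and fit the frame.

```bash
cat > h.py <<'E'
import numpy as np,cv2
def world(d,u,v,z=None):
    K,R,t=d['K'],d['R'],d['t']
    r=np.linalg.inv(K)@np.array([u,v,1.])
    if z is None: zc=d['z_map'][int(round(v)),int(round(u))]
    else:
        c=-R.T@t; w=R.T@r; zc=(z-c[2])/w[2]
    return R.T@(r*zc-t)
def proj(d,X):
    c=d['R']@np.asarray(X)+d['t']; p=d['K']@c; return p[:2]/p[2]
E
python3 - <<'E'
import numpy as np,cv2
from h import *
d=dict(np.load('top0.npz'))
im=d['img'][120:265,240:460,::-1]
cv2.imwrite('pics/topz.png',cv2.resize(im,None,fx=3.6,fy=3.6,interpolation=cv2.INTER_CUBIC))
for p in [(325,214),(366,137),(366,167),(363,200),(412,207),(312,165),(275,165),(350,165),(340,200)]:
    print(p,world(d,*p).round(4))
E
```

```text
(325, 214) [0.4975 0.0061 0.0538]
(366, 137) [ 0.6269 -0.0683  0.0811]
(366, 167) [ 0.5743 -0.0664  0.0769]
(363, 200) [ 0.5174 -0.0594  0.0714]
(412, 207) [ 0.4995 -0.1387  0.093 ]
(312, 165) [0.5863 0.0267 0.0528]
(275, 165) [0.5871 0.0922 0.0555]
(350, 165) [ 0.5847 -0.0409  0.0529]
(340, 200) [ 0.5227 -0.0212  0.0485]
```

View pics/topz.png

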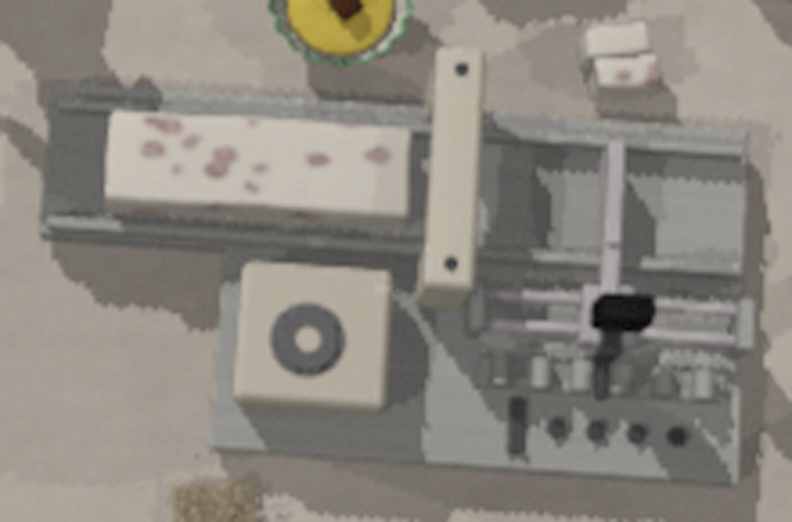

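```bash
cat >> h.py <<'E'
from scipy.optimize import least_squares
def fit(d,pts):
    def T(p,X):
        c,s=np.cos(p[2]),np.sin(p[2]); X=np.asarray(X)/1000
        return np.array([p[0]+c*X[0]-s*X[1],p[1]+s*X[0]+c*X[1],X[2]])
    f=lambda p: np.concatenate([proj(d,T(p,X))-uv for uv,X in pts])
    r=least_squares(f,[.57,-.06,0],loss='soft_l1'); return r.x,r.fun.reshape(-1,2),T
E
python3 - <<'E'
from h import *
d=dict(np.load('top0.npz'))
P=[((308,340),(-85,65,53.5)),((440,47),(60,12,79)),((483,52),(60,-12,79)),((421,285),(-60,12,79)),
((241,263),(-47,99,51)),((391,269),(-47,25,51)),((235,402),(-117,99,51)),((385,409),(-117,25,51)),((623,312),(-66,-82,94))]
pts=[(np.array(a)/3.6+[240,120],b) for a,b in P]
p,res,T=fit(d,pts); print(p.round(4),res.round(1).tolist())
for n,X in dict(pad=(-85,65,53.5),knob=(-66,-82,79),knobnew=(-66,-42,79),stop=(0,-78,37),stopnew=(0,-38,37),lane_end=(0,205,20)).items(): print(n,T(p,X).round(4),((proj(d,T(p,X))-[240,120])*3.6).round())
for y in(-42,-62,-82,-102,-122): print(y,((proj(d,T(p,(-116,y,12)))-[240,120])*3.6).round())
# bar ends
c=np.cos(p[2]);s=np.sin(p[2])
for q in [(105,155),(410,170)]:
    w=world(d,q[0]/3.6+240,q[1]/3.6+120,.054)-np.array([p[0],p[1],0]); print('bar',c*w[0]+s*w[1],-s*w[0]+c*w[1])
E
```

```text
[ 0.5747 -0.0667 -0.0966] [[-0.6, 0.2], [-1.0, -0.3], [0.8, -0.7], [0.4, 0.9], [0.2, -0.8], [0.4, 0.5], [-1.1, -0.0], [-0.3, 1.1], [0.9, -0.8]]
pad [0.4964 0.0062 0.0535] [306. 341.]
knob [ 0.5011 -0.1419  0.079 ] [620. 315.]
knobnew [ 0.5049 -0.1021  0.079 ] [536. 309.]
stop [ 0.5672 -0.1443  0.037 ] [601. 199.]
stopnew [ 0.571  -0.1045  0.037 ] [521. 194.]
lane_end [0.5945 0.1374 0.02  ] [ 42. 168.]
-42 [512. 430.]
-62 [551. 432.]
-82 [591. 435.]
-102 [630. 438.]
-122 [670. 441.]
bar 0.0002394134505543065 0.17004270201805388
bar 0.003665484244635482 0.01957218613315122
```

The long tab is the leftmost one, crop (517,425), which is the notch at y -42. The stop therefore goes to +0.04. The fit residuals are about 1 px. I'll turn the jaws to lie along portioner x.

```bash
python3 -m pendant '[[[0,0,0,0,0,-1,0],[0,0,0,0,0,-1,0],[0,0,0,0,0,-1,0],[0,0,0,0,0,-1,0],[0,0,0,0,0,-1,0],[0,0,0,0,0,-1,0],[0,0,0,0,0,-1,0],[0,0,0,0,0,-1,0],[0,0,0,0,0,-1,0],[0,0,0,0,0,-1,0],[0,0,0,0,0,-1,0],[0,0,0,0,0,-1,0],[0,0,0,0,0,-0.59,0],[0,0,0,0,0,0,0]]]'
cat >> h.py <<'E'
from scipy.spatial.transform import Rotation as Ro
P0=np.array([0.5747,-0.0667,-0.0966])
def port(w,p=P0):
    c,s=np.cos(p[2]),np.sin(p[2]); x,y=w[0]-p[0],w[1]-p[1]
    return np.array([c*x+s*y,-s*x+c*y,w[2]])*1000
def tool(p=P0):
    from cell import arm
    s=arm.observe(); R=Ro.from_rotvec(s['ee_rot']).as_matrix()
    print('t',round(s['clock'],2),'port',port(s['position'],p).round(1),'yaw err',round(np.arctan2(R[1,1],R[0,1])-p[2],4),'tilt',R[:,2].round(3),'F',s['force'].round(1),'w',round(s['width'],3))
    return s
E
python3 -c "
from h import *;tool()"
```

```text
clock: 1.27
position: [0.2809, -0.558, 0.2139]
ee_rot: [-2.323, -2.113, -0.0]
force: [-0.4, -0.6, 0.6]
width: 1.003
t 1.27 port [-245.  -517.3  213.9] yaw err 0.0019 tilt [-0.     0.001 -1.   ] F [-0.4 -0.6  0.6] w 1.003
```

```bash
python3 -m pendant '[[[0.9,0.37,0,0,0,0,0],[0.9,0.37,0,0,0,0,0],[0.9,0.37,0,0,0,0,0],[0.9,0.37,0,0,0,0,0],[0.9,0.37,0,0,0,0,0],[0.9,0.37,0,0,0,0,0],[0.9,0.37,0,0,0,0,0],[0.9,0.37,0,0,0,0,0],[0.9,0.37,0,0,0,0,0],[0.9,0.37,0,0,0,0,0],[0.9,0.37,0,0,0,0,0],[0.9,0.37,0,0,0,0,0],[0,0,0,0,0,0,0],[0,0,0,0,0,0,0]]]'
python3 - <<'E'
from h import *
from cell import arm
tool()
for n in("wrist","top"):
    d=arm.get_image(n); np.savez(n+'1.npz',**d); cv2.imwrite(f'pics/{n}1.png',d['img'][:,:,::-1])
E
```

```text
clock: 2.43
position: [0.5006, -0.1427, 0.2142]
ee_rot: [-2.322, -2.115, -0.001]
force: [-1.2, -0.7, 0.5]
width: 1.003
t 2.43 port [-66.4 -82.8 214.2] yaw err 0.0032 tilt [ 0.     0.001 -1.   ] F [-1.2 -0.7  0.5] w 1.003
```

View pics/wrist1.png

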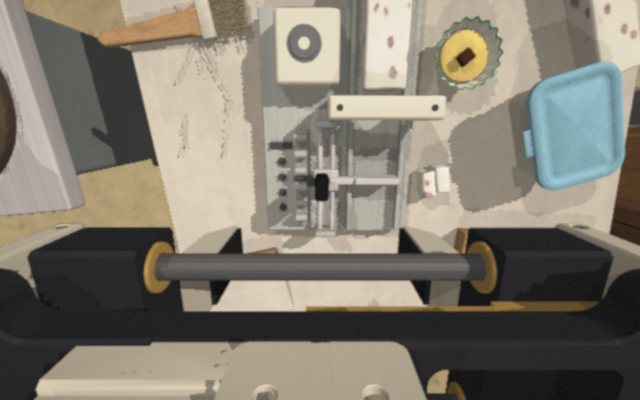

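The wrist view is sharp: pad (304,42), head (387,107), long tab (281,145), knob (321,187). I'll refit from this picture.

Run:
```python
from h import *
d=dict(np.load('wrist1.npz'))
cv2.imwrite('pics/wz.png',cv2.resize(d['img'][0:240,240:460,::-1],None,fx=2.5,fy=2.5,interpolation=cv2.INTER_CUBIC))
cv2.imwrite('pics/wz2.png',cv2.resize(d['img'][90:240,255:345,::-1],None,fx=4,fy=4,interpolation=cv2.INTER_CUBIC))
for n,X in dict(pad=(-85,65,53.5),knobtop=(-66,-82,94),tab=(-116,-42,12)).items():
    c,s=np.cos(P0[2]),np.sin(P0[2]);X=np.array(X)/1000
    print(n,proj(d,[P0[0]+c*X[0]-s*X[1],P0[1]+s*X[0]+c*X[1],X[2]]))
```

```text
pad [303.0894563   44.25667395]
knobtop [320.87588719 190.71466463]
tab [281.60101405 145.2887729 ]
```

View pics/wz.png

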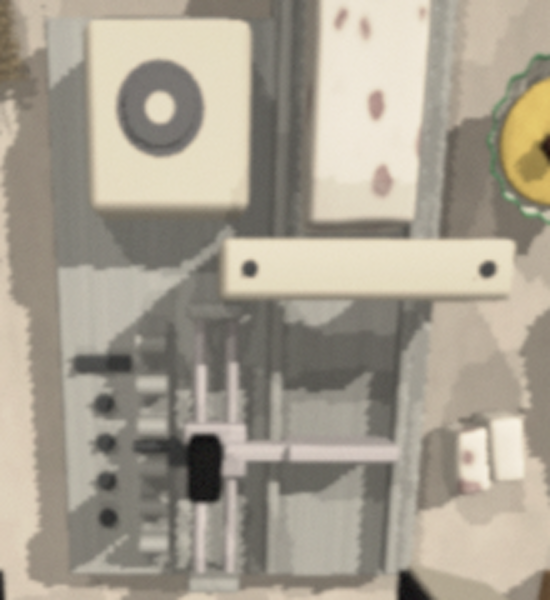

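View pics/wz2.png

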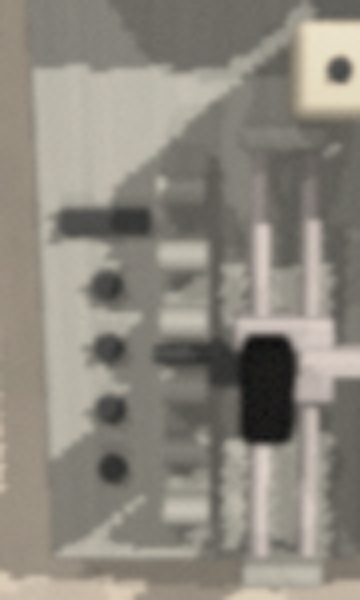

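Run:
```python
from h import *
d=dict(np.load('wrist1.npz'))
tz=[world(d,u/2.5+240,v/2.5)[2] for u,v in [(103,363),(105,404),(105,443),(107,481),(70,310)]]; print('tab z',np.round(tz,4))
z=1000*np.median(tz)
P=[((160,107),(-85,65,53.5)),((223,239),(-60,12,79)),((515,239),(60,12,79)),((222,293),(-60,-12,79)),((515,293),(60,-12,79)),
((88,20),(-117,99,51)),((249,20),(-47,99,51)),((91,205),(-117,25,51)),((249,205),(-47,25,51))]+[((u,v),(-116,y,z)) for u,v,y in [(103,363,-42),(105,404,-62),(105,443,-82),(107,481,-102),(108,518,-122)]]
pw=[(np.array(a)/2.5+[240,0],b) for a,b in P]
p,r,T=fit(d,pw); print(p.round(4),r.round(1).tolist())
print('knob pred px',(proj(d,T(p,(-66,-82,94)))-[255,90])*4,'corners',[((proj(d,T(p,(-66+a,-82+b,c)))-[255,90])*4).round().tolist() for a,b,c in[(-7,13,94),(7,-13,94),(-7,-13,64),(7,13,64)]])
d2=dict(np.load('top0.npz'))
z=12
P=[((517,425),(-116,-42,z)),((558,428),(-116,-62,z)),((597,431),(-116,-82,z)),((637,434),(-116,-102,z)),((677,436),(-116,-122,z)),((308,340),(-85,65,53.5)),((440,47),(60,12,79)),((483,52),(60,-12,79)),((421,285),(-60,12,79)),
((241,263),(-47,99,51)),((391,269),(-47,25,51)),((235,402),(-117,99,51)),((385,409),(-117,25,51))]
pts=[(np.array(a)/3.6+[240,120],b) for a,b in P]
p2,r,T=fit(d2,pts);print(p2.round(4),r.round(1).tolist())
for q in(p,p2): print('knob',T(q,(-66,-82,79)).round(4),'pad',T(q,(-85,65,53.5)).round(4))
```

```text
tab z [0.0241 0.0257 0.0253 0.0254 0.0202]
[ 0.5762 -0.0653 -0.0948] [[0.3, -0.0], [-0.6, -1.1], [2.4, -0.9], [-0.5, 2.2], [-0.3, 2.3], [-2.6, -1.5], [1.7, -1.4], [-1.1, 2.2], [0.3, 2.2], [0.2, -0.2], [-0.1, -0.3], [0.4, -0.1], [0.1, 0.1], [0.2, 0.2]]
knob pred px [269.40502233 397.56100897] corners [[242.0, 348.0], [296.0, 446.0], [244.0, 418.0], [294.0, 328.0]]
[ 0.5757 -0.067  -0.0811] [[-0.4, 0.4], [-0.7, 0.2], [-0.6, -0.0], [-0.7, -0.2], [-0.8, -0.2], [0.3, 0.3], [-1.4, -0.8], [0.4, -1.4], [1.1, 0.4], [0.7, -0.5], [1.0, 0.2], [0.0, 0.3], [0.9, 0.8]]
knob [ 0.5027 -0.1407  0.079 ] pad [0.4977 0.0074 0.0535]
knob [ 0.5033 -0.1433  0.079 ] pad [0.4963 0.0047 0.0535]
```

Run:
```python
from h import *
d2=dict(np.load('top0.npz')); z=24
P=[((517,425),(-116,-42,z)),((558,428),(-116,-62,z)),((597,431),(-116,-82,z)),((637,434),(-116,-102,z)),((677,436),(-116,-122,z)),((308,340),(-85,65,53.5)),((440,47),(60,12,79)),((483,52),(60,-12,79)),((421,285),(-60,12,79)),
((241,263),(-47,99,51)),((391,269),(-47,25,51)),((235,402),(-117,99,51)),((385,409),(-117,25,51))]
pts=[(np.array(a)/3.6+[240,120],b) for a,b in P]
p2,r,T=fit(d2,pts);print(p2.round(4),r.round(1).tolist())
print('knob',T(p2,(-66,-82,79)).round(4),'pad',T(p2,(-85,65,53.5)).round(4))
# head bolts line / bar edges for yaw, via wrist lines
d=dict(np.load('wrist1.npz'))
a=world(d,250/2.5+240,268/2.5,.079);b=world(d,488/2.5+240,268/2.5,.079);print('bolts yaw',np.arctan2(b[1]-a[1],b[0]-a[0]),(a+b)/2,np.linalg.norm(b-a))
a=world(d2,461/3.6+240,69/3.6+120,.079);b=world(d2,451/3.6+240,264/3.6+120,.079);print('bolts yaw',np.arctan2(a[1]-b[1],a[0]-b[0]),(a+b)/2,np.linalg.norm(b-a))
```

```text
[ 0.5752 -0.0667 -0.0901] [[-0.1, 0.1], [-0.4, 0.0], [-0.1, -0.1], [-0.0, -0.2], [0.0, -0.0], [-0.3, 0.2], [-1.2, -0.6], [0.6, -1.1], [0.7, 0.7], [0.4, -0.7], [0.6, 0.4], [-0.7, 0.1], [0.2, 0.9]]
knob [ 0.5021 -0.1425  0.079 ] pad [0.4964 0.0056 0.0535]
bolts yaw -0.0934243442529863 [ 0.57608063 -0.06532125  0.079     ] 0.09635593836546624
bolts yaw -0.09324862238250918 [ 0.57554959 -0.06744975  0.079     ] 0.09654619318524332
```

```bash
sed -i 's/^P0=.*/P0=np.array([0.5757,-0.0662,-0.0935])/' h.py
python3 -m pendant '[[[0.02,0.045,0.6,0,0,0,0],[0,0,0.7,0,0,0,0],[0,0,0.7,0,0,0,0],[0,0,0.7,0,0,0,0],[0,0,0.5,0,0,0,0],[0,0,0,0,0,0,0]]]'
python3 - <<'E'
from h import *
from cell import arm
tool()
d=arm.get_image("wrist"); cv2.imwrite('pics/w2.png',d['img'][:,:,::-1])
d=arm.get_image("scene"); cv2.imwrite('pics/s2.png',cv2.resize(d['img'][100:260,240:480,::-1],None,fx=3,fy=3))
E
```

```text
clock: 3.03
position: [0.498, -0.1464, 0.0826]
ee_rot: [-2.326, -2.103, 0.007]
force: [-0.6, -0.1, 0.1]
width: 0.998
t 3.03 port [-69.9 -87.1  82.6] yaw err -0.0071 tilt [-0.007  0.001 -1.   ] F [-0.6 -0.1  0.1] w 0.998
```

View pics/w2.png

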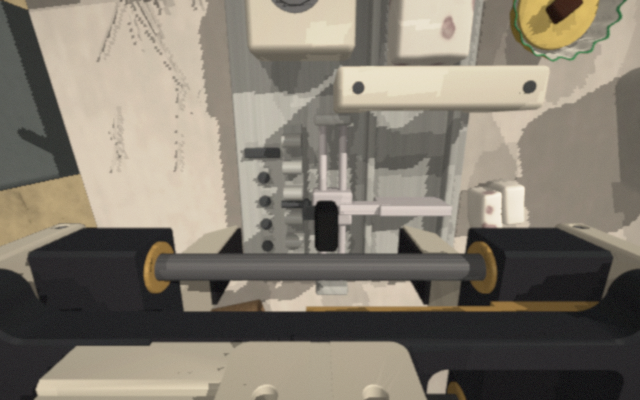

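View pics/s2.png

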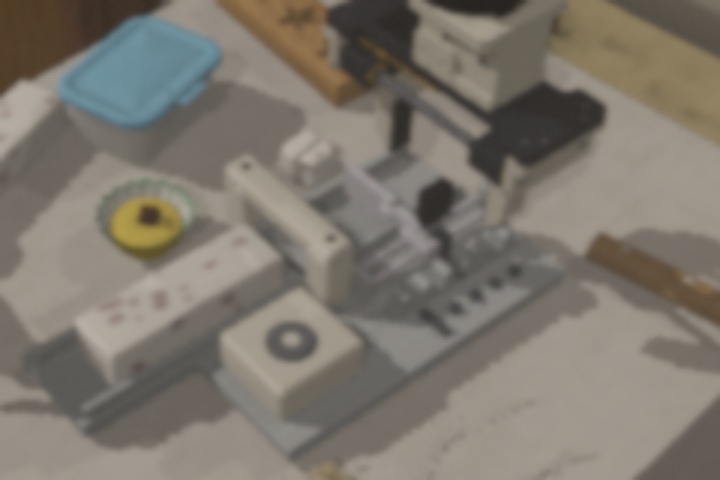

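```bash
python3 -m pendant '[[[0,0,0,0,0,0,0],[0,0,0,0,0,0,0]]]'
python3 -c "
from h import *;tool()"
```

```text
clock: 3.3
position: [0.5026, -0.1455, 0.0879]
ee_rot: [2.326, 2.108, 0.002]
force: [-0.1, -0.4, 0.2]
width: 0.998
t 3.3 port [-65.3 -85.8  87.9] yaw err -0.0045 tilt [ 0.002 -0.001 -1.   ] F [-0.1 -0.4  0.2] w 0.998
```

```bash
python3 -m pendant '[[[0.1,-0.02,0.07,0,0,-0.05,0],[0,0,0,0,0,0,0],[0,0,0,0,0,0,0]]]'
python3 - <<'E'
from h import *
from cell import arm
tool()
d=arm.get_image("wrist"); cv2.imwrite('pics/w3.png',cv2.resize(d['img'][100:300,210:450,::-1],None,fx=3,fy=3))
c=np.cos(P0[2]);s=np.sin(P0[2])
for a,b in[(-7,13),(7,13)]:
    X=np.array([-66+a,-82+b,94])/1000; print(((proj(d,[P0[0]+c*X[0]-s*X[1],P0[1]+s*X[0]+c*X[1],X[2]])-[210,100])*3).round())
E
```

```text
clock: 3.55
position: [0.5014, -0.1403, 0.084]
ee_rot: [2.321, 2.116, 0.001]
force: [-0.1, -0.1, -0.3]
width: 1.003
t 3.55 port [-67.  -80.8  84. ] yaw err 0.0012 tilt [ 0.001 -0.    -1.   ] F [-0.1 -0.1 -0.3] w 1.003
[302. 369.]
[373. 370.]
```

View pics/w3.png

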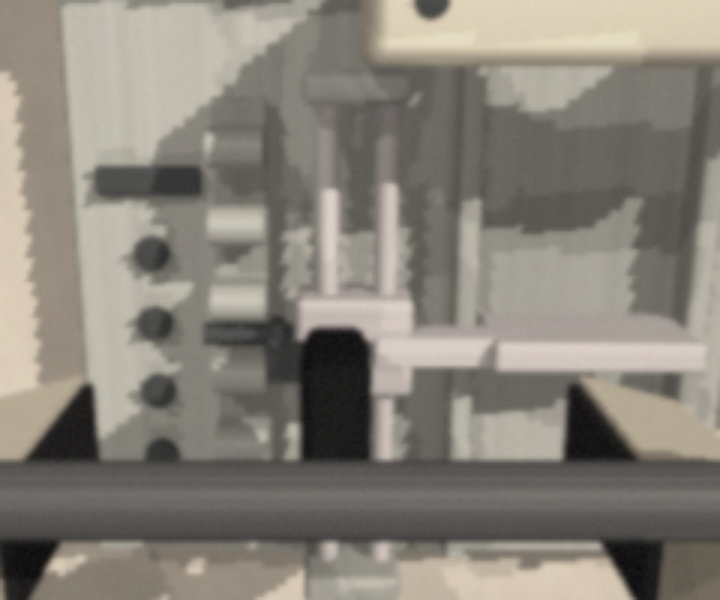

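The knob spans columns 303-370 between the fingers at 95 and 568, so it is centred to about 1 mm. Closing now.

```bash
python3 -m pendant '[[[0,0.02,0,0,0,0,0.5],[0,0,0,0,0,0,0.7],[0,0,0,0,0,0,1],[0,0,0,0,0,0,1],[0,0,0,0,0,0,1],[0,0,0,0,0,0,1],[0,0,0,0,0,0,1],[0,0,0,0,0,0,1],[0,0,0,0,0,0,1],[0,0,0,0,0,0,1]]]' 25
python3 -c "
from h import *;tool()"
```

```text
clock: 4.43
position: [0.5021, -0.1408, 0.0835]
ee_rot: [2.322, 2.116, -0.0]
force: [-0.5, 0.1, 0.5]
width: 0.322
t 4.43 port [-66.4 -81.1  83.5] yaw err 0.0007 tilt [ 0. -0. -1.] F [-0.5  0.1  0.5] w 0.322
```

```bash
python3 -m pendant '[[[0,0,0,0,0,0,1],[0,0,0,0,0,0,1],[0,0,0,0,0,0,1],[0,0,0,0,0,0,1],[0,0,0,0,0,0,1],[0,0,0,0,0,0,1]]]'
python3 -c "
from h import *;tool()"
```

```text
clock: 4.93
position: [0.502, -0.1408, 0.0835]
ee_rot: [2.322, 2.116, -0.0]
force: [-0.2, 0.1, -0.2]
width: 0.003
t 4.93 port [-66.4 -81.1  83.5] yaw err 0.0005 tilt [-0. -0. -1.] F [-0.2  0.1 -0.2] w 0.003
```

The gripper shut completely, so it isn't holding the knob. I'll look.

Run:
```python
from h import *
from cell import arm
d=arm.get_image("wrist"); cv2.imwrite('pics/w4.png',cv2.resize(d['img'][100:300,210:450,::-1],None,fx=3,fy=3))
d=arm.get_image("scene"); cv2.imwrite('pics/s4.png',cv2.resize(d['img'][100:260,280:480,::-1],None,fx=3.6,fy=3.6))
d=arm.get_image("top"); cv2.imwrite('pics/t4.png',cv2.resize(d['img'][120:265,240:460,::-1],None,fx=3.6,fy=3.6))
```

```text
(no output)
```

View pics/w4.png

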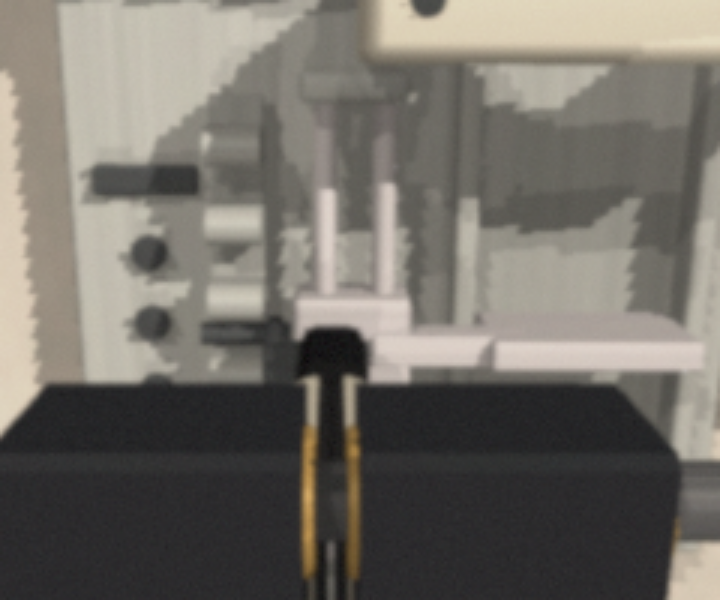

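View pics/s4.png

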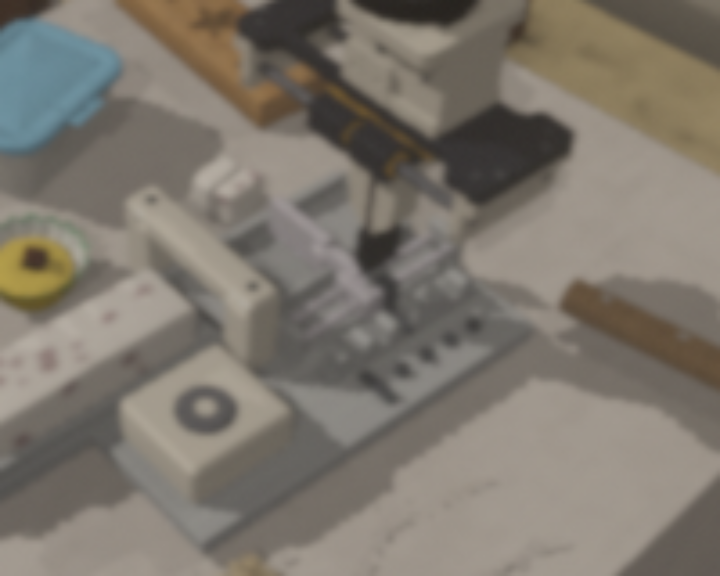

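View pics/t4.png

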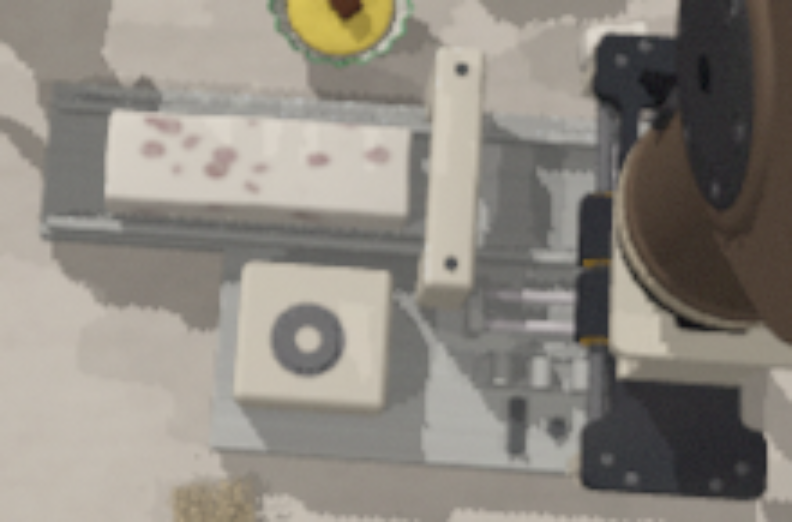

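Run:
```python
from h import *
from cell import arm
s=arm.observe(); R=Ro.from_rotvec(s['ee_rot']).as_matrix();p=s['position']
for n,(u0,v0,f) in dict(wrist=(210,100,3),scene=(280,100,3.6)).items():
    d=arm.get_image(n); np.savez(n+'4.npz',**d)
    for k in(-44,-15,0,22): print(n,k,((proj(d,p+R[:,2]*k/1000)-[u0,v0])*f).round())
    c=np.cos(P0[2]);q=np.sin(P0[2])
    for X in [(-66,-82,94),(-66,-69,94),(-66,-82,64),(-66,-95,94),(-73,-69,94)]:
        X=np.array(X)/1000; print(X,((proj(d,[P0[0]+c*X[0]-q*X[1],P0[1]+q*X[0]+c*X[1],X[2]])-[u0,v0])*f).round())
d=dict(np.load('scene4.npz'))
for u,v in [(370,235),(378,260),(385,215),(375,200)]: print(u,v,port(world(d,u/3.6+280,v/3.6+100)).round(1))
d=dict(np.load('wrist4.npz'))
for u,v in [(332,345),(332,400),(350,390),(312,390),(330,500)]: print(u,v,port(world(d,u/3+210,v/3+100)).round(1))
print(arm.observe()['width'])
```

```text
wrist -44 [333. 509.]
wrist -15 [333. 435.]
wrist 0 [332. 406.]
wrist 22 [332. 371.]
[-0.066 -0.082  0.094] [334. 430.]
[-0.066 -0.069  0.094] [334. 369.]
[-0.066 -0.082  0.064] [334. 378.]
[-0.066 -0.095  0.094] [334. 489.]
[-0.073 -0.069  0.094] [299. 369.]
scene -44 [385. 183.]
scene -15 [380. 220.]
scene 0 [378. 238.]
scene 22 [374. 265.]
[-0.066 -0.082  0.094] [380. 225.]
[-0.066 -0.069  0.094] [364. 234.]
[-0.066 -0.082  0.064] [376. 261.]
[-0.066 -0.095  0.094] [396. 215.]
[-0.073 -0.069  0.094] [372. 241.]
370 235 [-70.8 -69.1  96.8]
378 260 [-71.8 -77.5  72.1]
385 215 [-78.6 -71.  117.1]
375 200 [-70.4 -70.3 123.2]
332 345 [-66.5 -68.   82.1]
332 400 [-66.5 -71.1 105.3]
350 390 [-63.2 -69.5 104.3]
312 390 [-70.2 -69.7 103.9]
330 500 [-66.9 -52.1 178.8]
0.0031190030593095767
```

The readings conflict. The width says shut, but the fingertips should be astride the knob. I'll test with a small lift.

```bash
python3 -m pendant '[[[0,0,-0.1,0,0,0,1],[0,0,-0.15,0,0,0,1],[0,0,-0.15,0,0,0,1],[0,0,0,0,0,0,1],[0,0,0,0,0,0,1]]]'
python3 - <<'E'
from h import *
from cell import arm
tool()
d=arm.get_image("wrist"); np.savez('wrist5.npz',**d); cv2.imwrite('pics/w5.png',cv2.resize(d['img'][100:300,210:450,::-1],None,fx=3,fy=3))
d=arm.get_image("scene"); np.savez('scene5.npz',**d);cv2.imwrite('pics/s5.png',cv2.resize(d['img'][140:220,340:440,::-1],None,fx=7,fy=7))
E
```

```text
clock: 5.6
position: [0.5025, -0.1408, 0.1002]
ee_rot: [2.321, 2.115, 0.001]
force: [-0.5, -0.3, 0.7]
width: 0.005
t 5.6 port [-65.9 -81.1 100.2] yaw err 0.0006 tilt [ 0.001 -0.    -1.   ] F [-0.5 -0.3  0.7] w 0.005
```

View pics/w5.png

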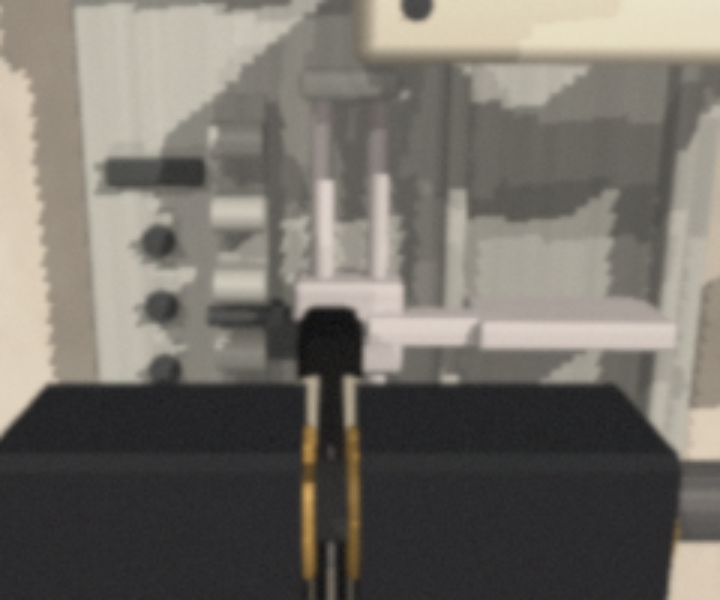

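View pics/s5.png

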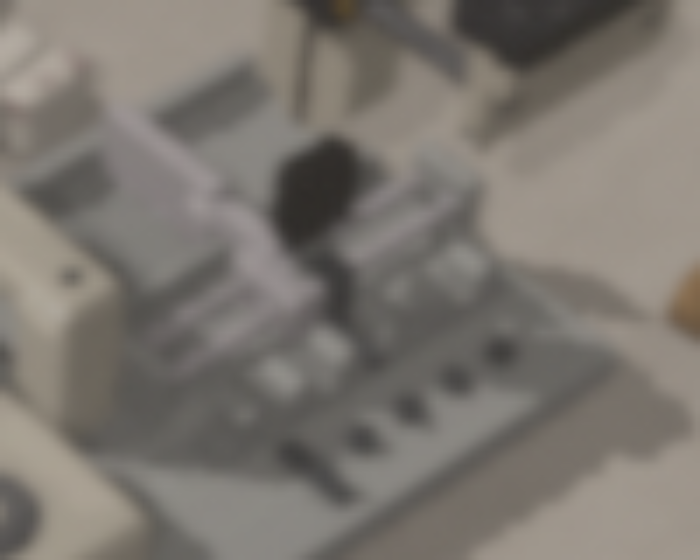

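Run:
```python
from h import *
d=dict(np.load('scene5.npz'))
for u,v in [(285,40),(285,80),(290,105),(330,60),(335,110),(345,120),(300,150),(320,150),(310,200)]: print(u,v,port(world(d,u/7+340,v/7+140)).round(1))
for z in (.0782,.1002): 
  for k in (-22,0,22): pass
c=np.cos(P0[2]);q=np.sin(P0[2])
for X in [(-66,-71,78),(-76,-71,78),(-56,-71,78),(-66,-71,110)]:
    X=np.array(X)/1000; print(X,((proj(d,[P0[0]+c*X[0]-q*X[1],P0[1]+q*X[0]+c*X[1],X[2]])-[340,140])*7).round())
```

```text
285 40 [-59.1 -69.1 142.7]
285 80 [-61.3 -68.5 129.2]
290 105 [-63.  -69.9 119.8]
330 60 [-75.8 -70.6 145.7]
335 110 [-80.6 -70.  130.1]
345 120 [   7.7 -176.2    2.1]
300 150 [-60.8 -79.   94.7]
320 150 [-63.5 -84.9  93.2]
310 200 [-72.4 -73.2  86. ]
[-0.066 -0.071  0.078] [288. 211.]
[-0.076 -0.071  0.078] [311. 229.]
[-0.056 -0.071  0.078] [265. 193.]
[-0.066 -0.071  0.11 ] [297. 133.]
```

Run:
```python
from h import *
d=dict(np.load('scene5.npz'))
for u in (382,386,388):
  for v in range(143,172,2): print(u,v,d['img'][v,u],port(world(d,u,v)).round(0))
d=dict(np.load('wrist5.npz'))
print('wrist')
for u in (314,321,327):
  for v in range(210,252,4): print(u,v,d['img'][v,u],port(world(d,u,v)).round(0))
```

```text
382 143 [129 122 110] [-62. -69. 152.]
382 145 [126 119 107] [-63. -68. 148.]
382 147 [122 115 103] [-62. -71. 140.]
382 149 [117 110 100] [-63. -70. 136.]
382 151 [112 105  95] [-62. -72. 129.]
382 153 [107 100  90] [-63. -71. 125.]
382 155 [108 101  92] [-63. -71. 119.]
382 157 [120 116 109] [-64. -72. 114.]
382 159 [136 133 128] [   0. -142.   21.]
382 161 [110 108 103] [-58. -79.  94.]
382 163 [57 54 50] [-65. -73.  97.]
382 165 [51 48 44] [-68. -70.  95.]
382 167 [48 45 42] [-69. -69.  91.]
382 169 [48 45 42] [-69. -70.  84.]
382 171 [48 45 43] [-70. -69.  79.]
386 143 [67 62 58] [-94. -45. 186.]
386 145 [114 107  96] [-72. -71. 152.]
386 147 [135 127 115] [-73. -70. 148.]
386 149 [139 131 119] [-73. -71. 142.]
386 151 [140 132 119] [-74. -70. 138.]
386 153 [140 132 119] [-76. -68. 135.]
386 155 [140 132 120] [-75. -71. 127.]
386 157 [138 130 119] [-76. -70. 123.]
386 159 [100  96  89] [-59. -90.  94.]
386 161 [55 53 49] [-63. -86.  94.]
386 163 [50 46 43] [-68. -81.  94.]
386 165 [49 45 42] [-72. -77.  94.]
386 167 [47 45 42] [-72. -78.  87.]
386 169 [48 44 41] [-71. -81.  79.]
[... 1133 characters left out ...]
222 [26 27 26] [-66. -74.  95.]
321 226 [31 29 26] [-66. -78.  93.]
321 230 [32 32 31] [-66. -71. 117.]
321 234 [31 29 29] [-66. -71. 124.]
321 238 [31 27 27] [-66. -71. 130.]
321 242 [29 28 28] [-66. -71. 134.]
321 246 [32 28 28] [-66. -71. 140.]
321 250 [56 54 51] [-66. -71. 145.]
327 210 [23 24 24] [-62. -69.  87.]
327 214 [30 31 31] [-62. -70.  92.]
327 218 [25 24 23] [-62. -72.  94.]
327 222 [26 24 24] [-62. -75.  94.]
327 226 [154 144 125] [-62. -70. 115.]
327 230 [154 145 126] [-63. -70. 121.]
327 234 [154 144 125] [-63. -69. 127.]
327 238 [154 144 126] [-63. -70. 132.]
327 242 [122 101  71] [-64. -46. 191.]
327 246 [139 109  60] [-64. -46. 194.]
327 250 [125  96  55] [-65. -46. 197.]
```

Both cameras put the closed fingertips at z about 113 mm while the TCP reads 100. The stated geometry would put them at 78. So the tips are really about 13 mm above the reported TCP, not 22 mm below it, and the gripper closed above the knob. I'll go by the measured offset, open, and recheck the open tips before descending.

```bash
python3 -m pendant '[[[0,0,0,0,0,0,0],[0,0,0,0,0,0,0],[0,0,0,0,0,0,0],[0,0,0,0,0,0,0],[0,0,0,0,0,0,0],[0,0,0,0,0,0,0],[0,0,0,0,0,0,0]]]'
python3 - <<'E'
from h import *
from cell import arm
tool()
d=arm.get_image("scene"); np.savez('scene6.npz',**d);cv2.imwrite('pics/s6.png',cv2.resize(d['img'][110:220,340:460,::-1],None,fx=6,fy=6))
E
```

```text
clock: 6.28
position: [0.5021, -0.1408, 0.0995]
ee_rot: [2.322, 2.116, -0.0]
force: [-0.6, 0.5, 0.0]
width: 0.464
t 6.28 port [-66.3 -81.1  99.5] yaw err 0.0006 tilt [ 0. -0. -1.] F [-0.6  0.5  0. ] w 0.464
```

View pics/s6.png

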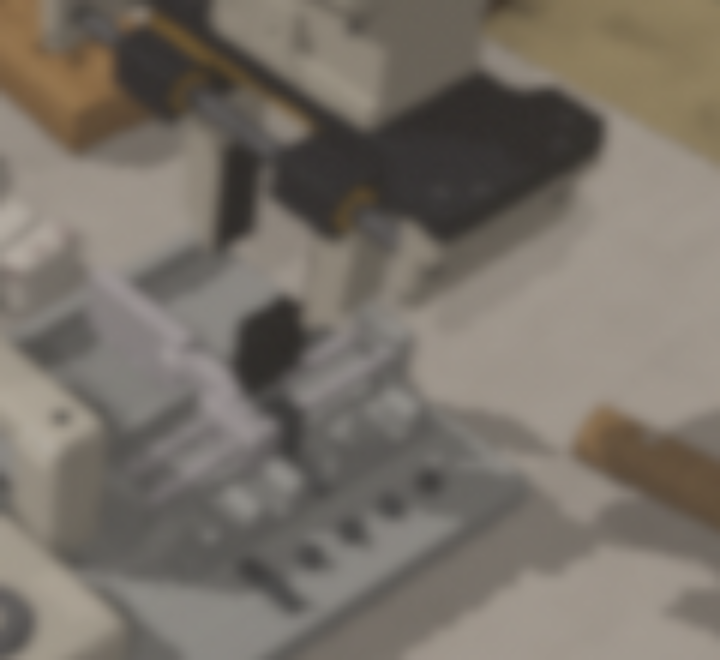

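```bash
python3 -m pendant '[[[-0.02,0,0.25,0,0,0,0.5],[0,0,0.25,0,0,0,0.5],[0,0,0.25,0,0,0,0.5],[0,0,0.25,0,0,0,0.5],[0,0,0,0,0,0,0.5],[0,0,0,0,0,0,0.5]]]'
python3 - <<'E'
from h import *
from cell import arm
tool()
d=arm.get_image("scene"); np.savez('scene7.npz',**d);cv2.imwrite('pics/s7.png',cv2.resize(d['img'][110:220,340:460,::-1],None,fx=6,fy=6))
d=arm.get_image("wrist"); cv2.imwrite('pics/w7.png',cv2.resize(d['img'][100:300,210:450,::-1],None,fx=3,fy=3))
E
```

```text
clock: 6.83
position: [0.5013, -0.1413, 0.0585]
ee_rot: [-2.321, -2.115, 0.002]
force: [-0.4, 0.7, 0.5]
width: 0.502
t 6.83 port [-67.1 -81.7  58.5] yaw err 0.0009 tilt [-0.002  0.001 -1.   ] F [-0.4  0.7  0.5] w 0.502
```

View pics/s7.png

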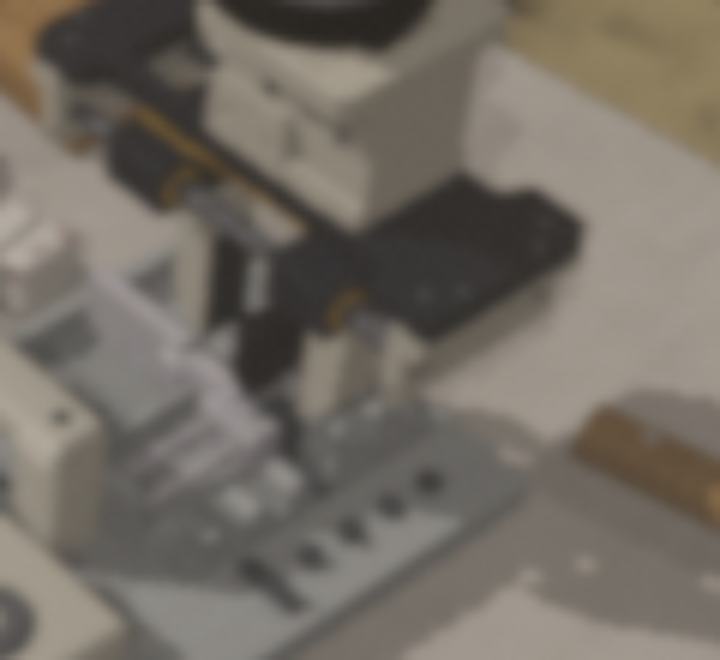

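View pics/w7.png

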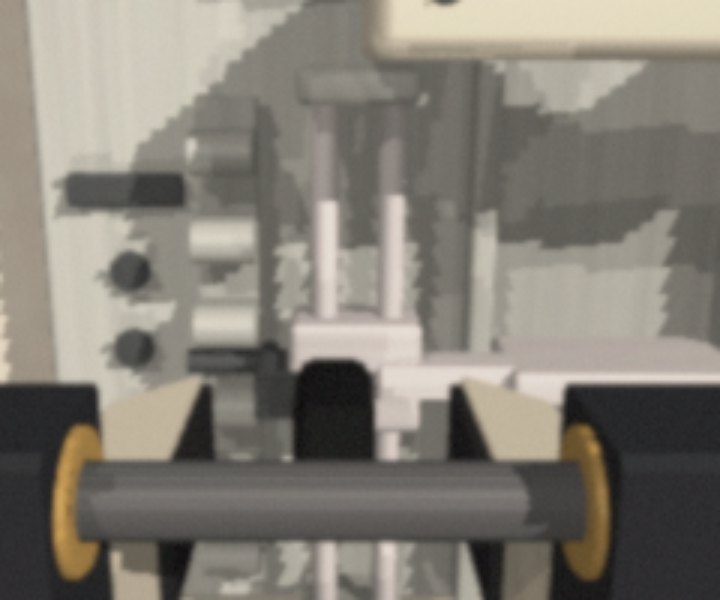

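The fingers are now astride the knob (columns 205 and 455, knob 297-373). I'll go 8 mm lower and close.

```bash
python3 -m pendant '[[[0,0.02,0.2,0,0,0,0.5],[0,0,0,0,0,0,0.6],[0,0,0,0,0,0,0.8],[0,0,0,0,0,0,1],[0,0,0,0,0,0,1],[0,0,0,0,0,0,1],[0,0,0,0,0,0,1],[0,0,0,0,0,0,1],[0,0,0,0,0,0,1]]]' 25
python3 -c "
from h import *;tool()"
```

```text
clock: 7.68
position: [0.5024, -0.1416, 0.0516]
ee_rot: [-2.322, -2.115, 0.001]
force: [-4.1, 0.6, 4.4]
width: 0.151
t 7.68 port [-65.9 -82.   51.6] yaw err 0.0004 tilt [-0.001 -0.    -1.   ] F [-4.1  0.6  4.4] w 0.151
```

Width 0.151 is 14 mm, so the knob is gripped. Lifting 16 mm.

```bash
python3 -m pendant '[[[0,0,-0.1,0,0,0,1],[0,0,-0.1,0,0,0,1],[0,0,-0.1,0,0,0,1],[0,0,-0.1,0,0,0,1],[0,0,0,0,0,0,1],[0,0,0,0,0,0,1]]]' 30
python3 - <<'E'
from h import *
from cell import arm
tool()
d=arm.get_image("wrist"); cv2.imwrite('pics/w8.png',cv2.resize(d['img'][100:300,210:450,::-1],None,fx=3,fy=3))
E
```

```text
clock: 8.18
position: [0.5025, -0.1416, 0.0676]
ee_rot: [-2.322, -2.116, 0.0]
force: [-2.0, 0.6, -3.1]
width: 0.151
t 8.18 port [-65.9 -81.9  67.6] yaw err 0.0005 tilt [-0. -0. -1.] F [-2.   0.6 -3.1] w 0.151
```

View pics/w8.png

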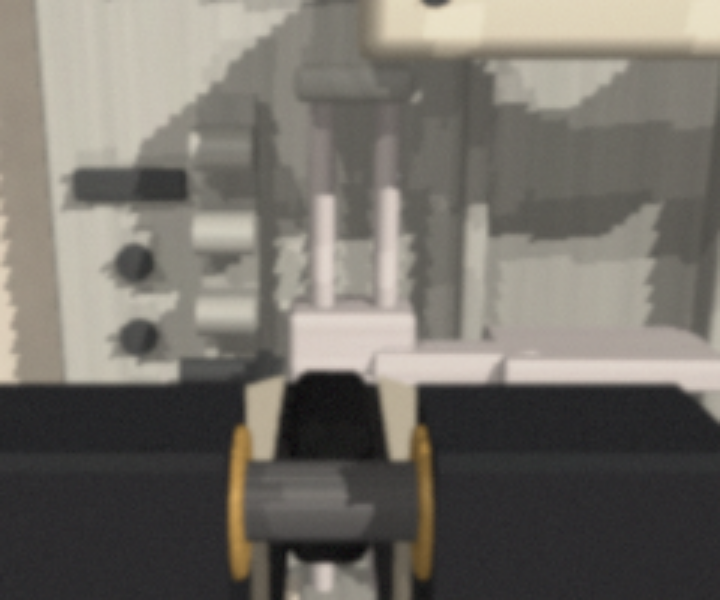

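It lifted about 16 mm against 3 N. Sliding +40 mm.

```bash
python3 -m pendant '[[[0.1,0,0,0,0,0,1],[0.1,0,0,0,0,0,1],[0.1,0,0,0,0,0,1],[0.1,0,0,0,0,0,1],[0.1,0,0,0,0,0,1],[0.1,0,0,0,0,0,1],[0.1,0,0,0,0,0,1],[0.1,0,0,0,0,0,1],[0.1,0,0,0,0,0,1],[0.1,0,0,0,0,0,1],[0,0,0,0,0,0,1],[0,0,0,0,0,0,1]]]'
python3 - <<'E'
from h import *
from cell import arm
tool()
d=arm.get_image("wrist"); np.savez('wrist9.npz',**d); cv2.imwrite('pics/w9.png',cv2.resize(d['img'][100:300,210:450,::-1],None,fx=3,fy=3))
d=arm.get_image("scene"); np.savez('scene9.npz',**d); cv2.imwrite('pics/s9.png',cv2.resize(d['img'][130:220,320:440,::-1],None,fx=6,fy=6))
E
```

```text
clock: 9.23
position: [0.5064, -0.1012, 0.0675]
ee_rot: [-2.321, -2.117, -0.0]
force: [-3.0, 0.7, -2.9]
width: 0.153
t 9.23 port [-65.7 -41.3  67.5] yaw err 0.0014 tilt [-0.  0. -1.] F [-3.   0.7 -2.9] w 0.153
```

View pics/w9.png

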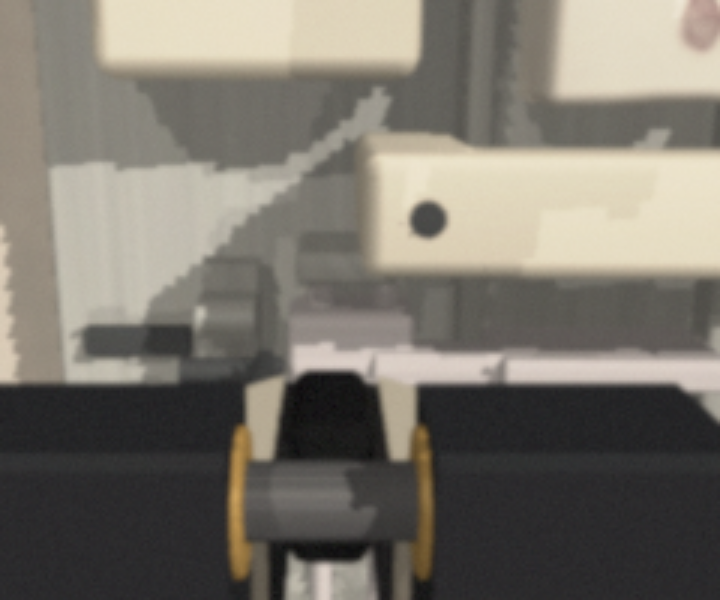

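View pics/s9.png

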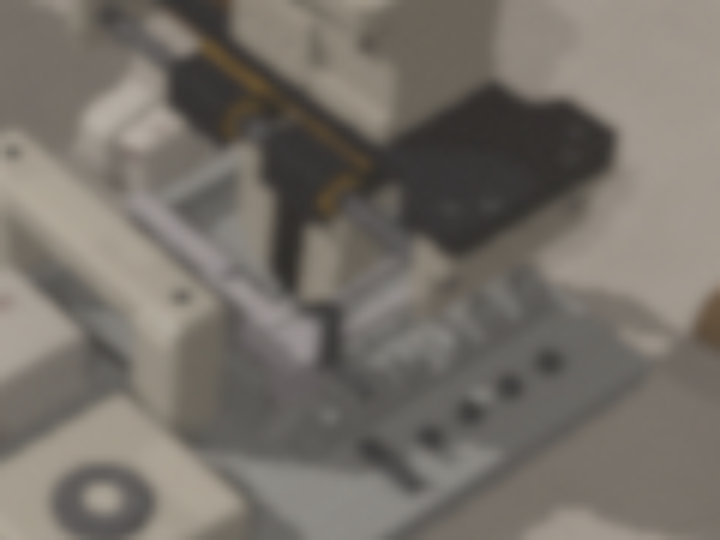

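The carriage moved 40.6 mm and the pin is beside the pointer. Lowering.

```bash
python3 -m pendant '[[[-0.015,0,0.1,0,0,0,1],[0,0,0.1,0,0,0,1],[0,0,0.1,0,0,0,1],[0,0,0.1,0,0,0,1],[0,0,0,0,0,0,1],[0,0,0,0,0,0,1]]]'
python3 -c "
from h import *;tool()"
```

```text
clock: 9.83
position: [0.5062, -0.1026, 0.0515]
ee_rot: [-2.322, -2.116, 0.001]
force: [-5.6, 0.2, 2.1]
width: 0.148
t 9.83 port [-65.8 -42.7  51.5] yaw err 0.0005 tilt [-0. -0. -1.] F [-5.6  0.2  2.1] w 0.148
```

It reached the original seated height (51.5). I'll open partway, rise and check.

```bash
python3 -m pendant '[[[0,0,0,0,0,0,0.6],[0,0,0,0,0,0,0.6],[0,0,0,0,0,0,0.6],[0,0,0,0,0,0,0.6],[0,0,0,0,0,0,0.6],[0,0,-0.5,0,0,0,0.6],[0,0,-0.8,0,0,0,0.6],[0,0,-0.8,0,0,0,0.6],[0,0,-0.8,0,0,0,1],[0,0,-0.5,0,0,0,1],[0,0,0,0,0,0,1],[0,0,0,0,0,0,1]]]'
python3 - <<'E'
from h import *
from cell import arm
tool()
d=arm.get_image("wrist"); np.savez('wrist10.npz',**d); cv2.imwrite('pics/w10.png',cv2.resize(d['img'][60:260,210:450,::-1],None,fx=3,fy=3))
d=arm.get_image("scene"); np.savez('scene10.npz',**d); cv2.imwrite('pics/s10.png',cv2.resize(d['img'][130:220,320:440,::-1],None,fx=6,fy=6))
E
```

```text
clock: 10.83
position: [0.5074, -0.1026, 0.1887]
ee_rot: [2.32, 2.114, 0.003]
force: [-0.5, 0.3, -0.6]
width: 0.162
t 10.83 port [-64.6 -42.6 188.7] yaw err 0.0004 tilt [ 0.003 -0.001 -1.   ] F [-0.5  0.3 -0.6] w 0.162
```

View pics/w10.png

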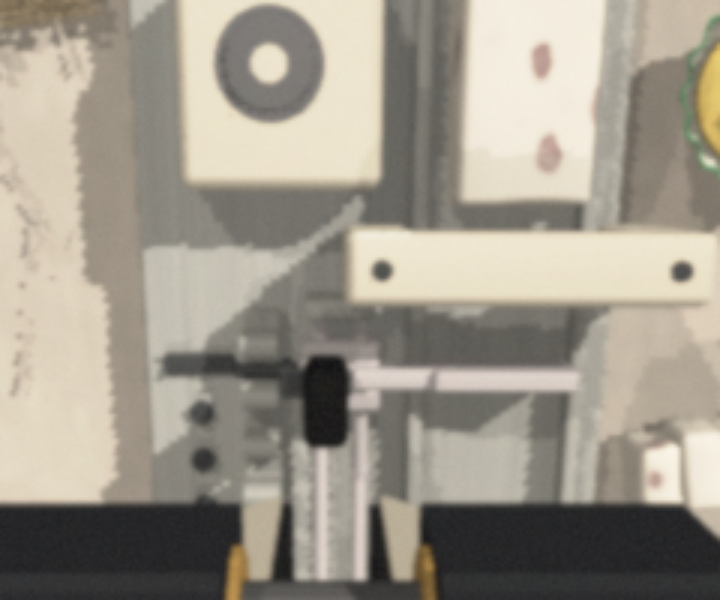

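View pics/s10.png

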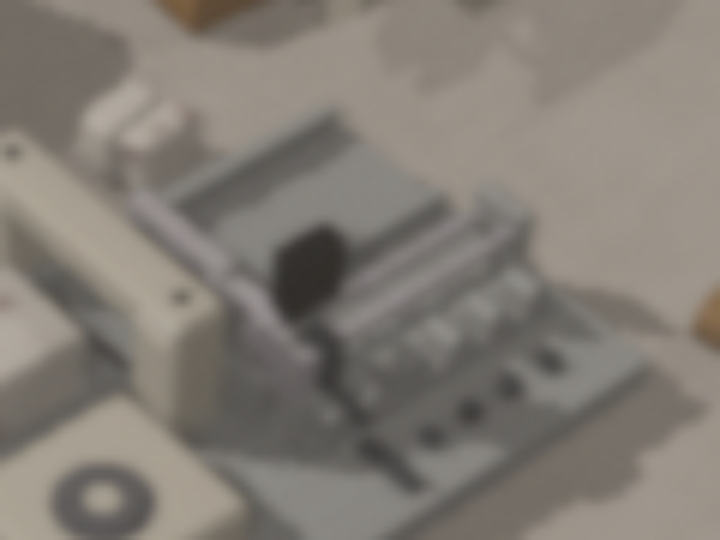

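The pin lines up with the long tab (both at row 365). I'll check knob height and position by depth, and measure the bar.

Run:
```python
from h import *
d=dict(np.load('wrist10.npz'))
for u,v in [(325,385),(325,400),(325,420),(325,435),(460,378)]: print('knob/plate',u,v,port(world(d,u/3+210,v/3+60)).round(1))
m=(d['img'].sum(2)<110)
b=[]
for v in range(175,212):
  for u in range(308,330):
    if m[v,u] and d['z_map'][v,u]>0:
      b.append(port(world(d,u,v)))
b=np.array(b); t=b[b[:,2]>88]; print('top z',np.median(t[:,2]),'x',t[:,0].min(),t[:,0].max(),'y',t[:,1].min(),t[:,1].max())
d=dict(np.load('top0.npz'))
b=[]
for v in range(155,190):
  for u in range(262,365):
    w=port(world(d,u,v))
    if 46<w[2]<62 and w[1]>15: b.append(w)
b=np.array(b); print('bar',b.min(0).round(1),b.max(0).round(1),np.percentile(b,[2,98],axis=0).round(1),np.median(b[:,2]))
```

```text
knob/plate 325 385 [-66.4 -33.5  94.8]
knob/plate 325 400 [-66.4 -38.1  95.9]
knob/plate 325 420 [-66.4 -44.7  95.5]
knob/plate 325 435 [-66.4 -49.8  94.8]
knob/plate 460 378 [-17.3 -40.9  51.2]
top z 94.17532026446847 x -73.34545653843988 -60.96252309648279 y -52.27553173944715 -28.355002911612672
bar [-21.8  19.5  46.1] [ 25.5 170.4  59.6] [[-20.2  22.8  49.2]
 [ 21.7 166.6  57.3]] 54.034418563786176
```

The knob top is at z 94 with centre y about -41, so it's seated. Bar rear is at y 170. I'll move behind the bar with the fingers shut.

```bash
python3 -m pendant '[[[0.73,0.2,0,0,0,0,1],[0.73,0.2,0,0,0,0,1],[0.73,0.2,0,0,0,0,1],[0.73,0.2,0,0,0,0,1],[0.73,0.2,0,0,0,0,1],[0.73,0.2,0,0,0,0,1],[0.73,0.2,0,0,0,0,1],[0.73,0.2,0,0,0,0,1],[0,0,0,0,0,0,1],[0,0,0,0,0,0,1],[0,0,0,0,0,0,1]]]'
python3 -c "
from h import *;tool()"
```

```text
clock: 11.85
position: [0.5911, 0.1235, 0.186]
ee_rot: [-2.321, -2.116, 0.004]
force: [-0.0, -0.5, -0.2]
width: 0.004
t 11.85 port [ -2.4 190.3 186. ] yaw err 0.0008 tilt [-0.002 -0.001 -1.   ] F [-0.  -0.5 -0.2] w 0.004
```

```bash
python3 -m pendant '[[[0.07,0.08,0.4,0,0,0,1],[0,0,0.6,0,0,0,1],[0,0,0.6,0,0,0,1],[0,0,0.6,0,0,0,1],[0,0,0.5,0,0,0,1],[0,0,0.3,0,0,0,1],[0,0,0.15,0,0,0,1],[0,0,0,0,0,0,1],[0,0,0,0,0,0,1],[0,0,0,0,0,0,1]]]'
python3 - <<'E'
from h import *
from cell import arm
tool()
d=arm.get_image("scene"); np.savez('scene11.npz',**d); cv2.imwrite('pics/s11.png',cv2.resize(d['img'][120:260,200:400,::-1],None,fx=3.8,fy=3.8))
d=arm.get_image("wrist"); cv2.imwrite('pics/w11.png',d['img'][:,:,::-1])
E
```

```text
clock: 12.68
position: [0.5961, 0.1268, 0.0628]
ee_rot: [2.322, 2.115, 0.003]
force: [-0.2, -0.6, 0.7]
width: 0.004
t 12.68 port [  2.3 194.1  62.8] yaw err 0.0003 tilt [ 0.002  0.    -1.   ] F [-0.2 -0.6  0.7] w 0.004
```

View pics/s11.png

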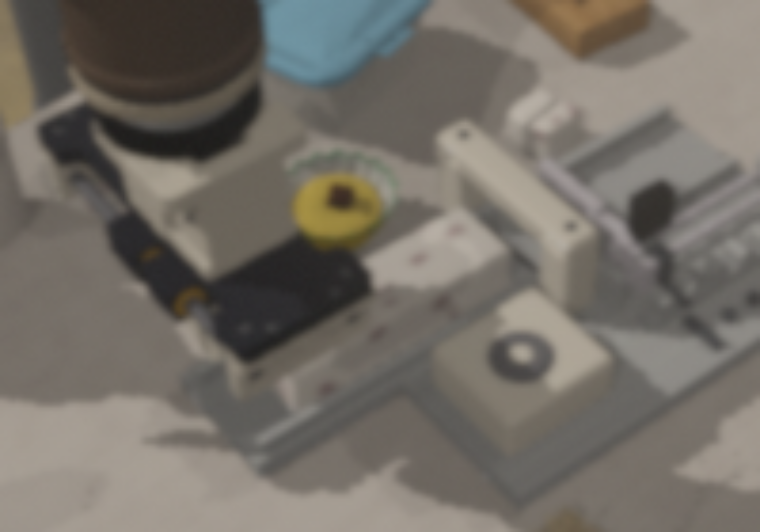

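View pics/w11.png

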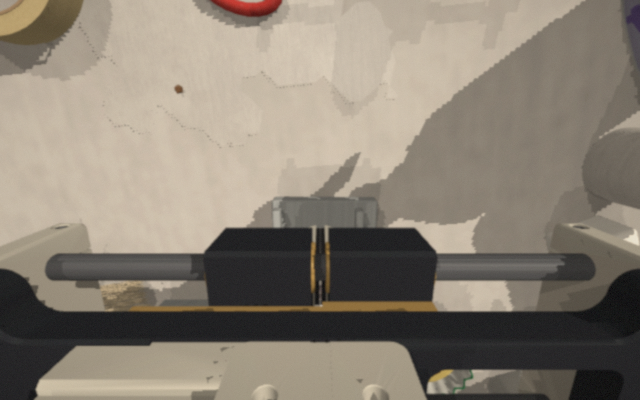

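```bash
python3 -m pendant '[[[0,-0.02,0.3,0,0,0,1],[0,0,0.3,0,0,0,1],[0,0,0.3,0,0,0,1],[0,0,0.25,0,0,0,1],[0,0,0,0,0,0,1],[0,0,0,0,0,0,1]]]'
python3 - <<'E'
from h import *
from cell import arm
tool()
d=arm.get_image("scene"); np.savez('scene12.npz',**d); cv2.imwrite('pics/s12.png',cv2.resize(d['img'][150:250,220:340,::-1],None,fx=6,fy=6))
d=arm.get_image("wrist"); np.savez('wrist12.npz',**d);cv2.imwrite('pics/w12.png',d['img'][:,:,::-1])
for v in range(214,252,4): print(v,d['img'][v,314],port(world(d,314,v)).round(0))
E
```

```text
clock: 13.28
position: [0.5936, 0.1267, 0.0143]
ee_rot: [-2.321, -2.115, 0.003]
force: [0.6, -0.5, 0.5]
width: 0.006
t 13.28 port [ -0.2 193.7  14.3] yaw err 0.0009 tilt [-0.002 -0.001 -1.   ] F [ 0.6 -0.5  0.5] w 0.006
214 [127 120 110] [ -4. 203.  -0.]
218 [98 97 89] [ -4. 206.  17.]
222 [108 105  97] [ -4. 205.  20.]
226 [115 109  97] [ -3. 206.  30.]
230 [109 103  90] [ -3. 205.  35.]
234 [108 102  89] [ -3. 206.  42.]
238 [155 146 127] [ -3. 205.  46.]
242 [142 122  90] [ -3. 206.  52.]
246 [142 112  63] [ -2. 228. 107.]
250 [130 101  56] [ -2. 228. 109.]
```

View pics/s12.png

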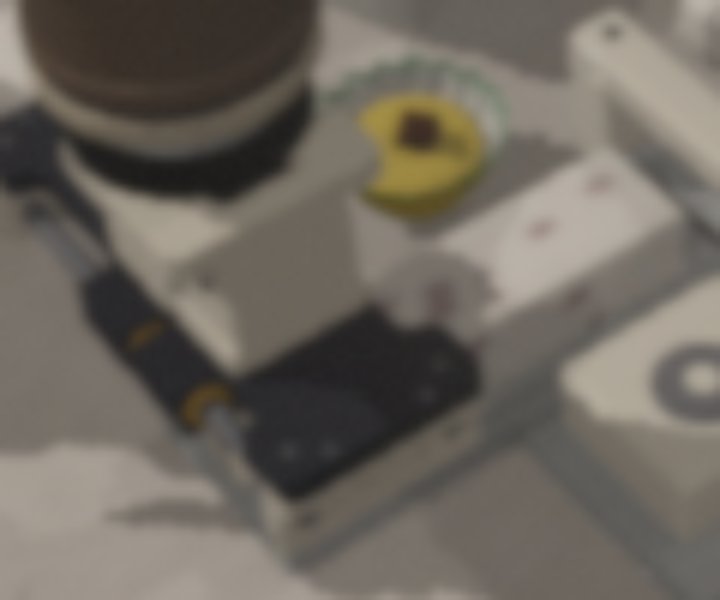

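View pics/w12.png

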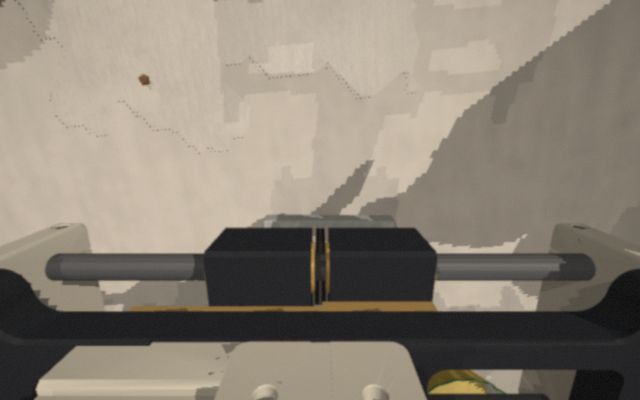

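```bash
python3 - <<'E'
from h import *
d=dict(np.load('scene12.npz'))
for u,v in [(290,530),(290,545),(400,480),(460,440),(470,430),(465,450),(300,500)]: print(u,v,port(world(d,u/6+220,v/6+150)).round(0))
E
python3 -m pendant '[[[-0.1,0.02,0,0,0,0,1],[-0.1,0,0,0,0,0,1],[-0.1,0,0,0,0,0,1],[-0.1,0,0,0,0,0,1],[-0.1,0,0,0,0,0,1],[-0.1,0,0,0,0,0,1],[0,0,0,0,0,0,1]]]'
python3 -c "
from h import *;tool()"
```

```text
290 530 [-84. 226. 104.]
290 545 [-85. 227.  97.]
400 480 [-86. 187.  99.]
460 440 [-86. 164. 100.]
470 430 [-86. 160. 102.]
465 450 [-33. 130.  17.]
300 500 [-94. 225. 128.]
clock: 13.97
position: [0.5932, 0.1016, 0.0156]
ee_rot: [2.323, 2.114, -0.0]
force: [0.4, 0.3, -0.6]
width: 0.006
t 13.97 port [  1.7 168.7  15.6] yaw err -0.0004 tilt [ 0.    -0.001 -1.   ] F [ 0.4  0.3 -0.6] w 0.006
```

```bash
python3 -m pendant '[[[-0.1,0,0,0,0,0,1],[-0.1,0,0,0,0,0,1],[-0.1,0,0,0,0,0,1],[-0.1,0,0,0,0,0,1],[-0.1,0,0,0,0,0,1],[-0.1,0,0,0,0,0,1],[-0.1,0,0,0,0,0,1],[-0.1,0,0,0,0,0,1],[0,0,0,0,0,0,1]]]'
python3 - <<'E'
from h import *
from cell import arm
tool()
d=arm.get_image("scene"); cv2.imwrite('pics/s13.png',cv2.resize(d['img'][120:250,220:420,::-1],None,fx=3.8,fy=3.8))
d=arm.get_image("top"); cv2.imwrite('pics/t13.png',cv2.resize(d['img'][120:265,240:460,::-1],None,fx=3.6,fy=3.6))
E
```

```text
clock: 14.72
position: [0.5899, 0.0694, 0.0154]
ee_rot: [2.323, 2.114, -0.002]
force: [0.3, -0.1, -0.1]
width: 0.005
t 14.72 port [  1.5 136.4  15.4] yaw err -0.0006 tilt [-0.    -0.001 -1.   ] F [ 0.3 -0.1 -0.1] w 0.005
```

View pics/s13.png

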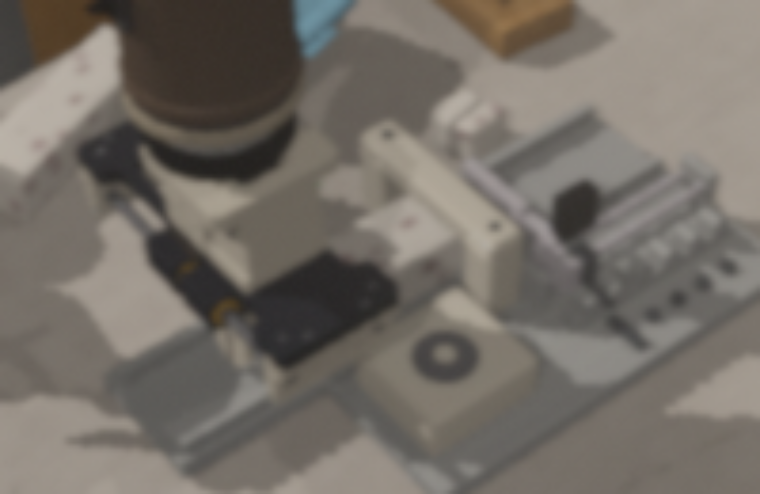

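View pics/t13.png

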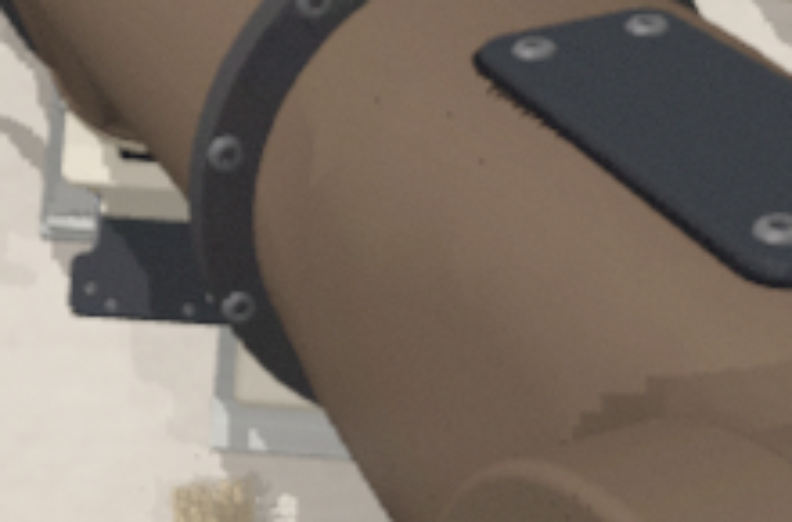

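```bash
python3 -m pendant '[[[-0.08,0,0,0,0,0,1],[-0.08,0,0,0,0,0,1],[-0.06,0,0,0,0,0,1],[-0.04,0,0,0,0,0,1],[0,0,0,0,0,0,1]]]'
python3 -c "
from h import *;tool()"
python3 -m pendant '[[[-0.04,0,0,0,0,0,1],[-0.04,0,0,0,0,0,1],[0,0,0,0,0,0,1]]]'
python3 -c "
from h import *;tool()"
```

```text
clock: 15.23
position: [0.589, 0.0599, 0.0154]
ee_rot: [2.323, 2.115, -0.001]
force: [1.0, -0.1, 0.2]
width: 0.001
t 15.23 port [  1.4 126.8  15.4] yaw err 0.0 tilt [-0.    -0.001 -1.   ] F [ 1.  -0.1  0.2] w 0.001
clock: 15.48
position: [0.5888, 0.0573, 0.0155]
ee_rot: [2.322, 2.116, 0.0]
force: [0.3, 0.3, 0.3]
width: 0.006
t 15.48 port [  1.5 124.2  15.5] yaw err 0.0005 tilt [ 0. -0. -1.] F [0.3 0.3 0.3] w 0.006
```

```bash
python3 -m pendant '[[[-0.04,0,0,0,0,0,1],[-0.03,0,0,0,0,0,1],[0,0,0,0,0,0,1]]]'
python3 -c "
from h import *;tool()"
python3 -m pendant '[[[-0.03,0,0,0,0,0,1],[0,0,0,0,0,0,1]]]'
python3 -c "
from h import *
from cell import arm
tool()
d=arm.get_image('scene'); np.savez('scene14.npz',**d);cv2.imwrite('pics/s14.png',cv2.resize(d['img'][130:220,290:410,::-1],None,fx=6,fy=6))"
```

```text
clock: 15.73
position: [0.589, 0.0563, 0.0158]
ee_rot: [-2.321, -2.117, -0.004]
force: [-0.0, 5.9, -1.5]
width: 0.001
t 15.73 port [  1.8 123.2  15.8] yaw err 0.0016 tilt [ 0.001  0.002 -1.   ] F [-0.   5.9 -1.5] w 0.001
clock: 15.9
position: [0.5891, 0.0562, 0.0159]
ee_rot: [-2.319, -2.117, -0.005]
force: [1.3, 7.5, -1.0]
width: 0.005
t 15.9 port [  1.9 123.1  15.9] yaw err 0.0023 tilt [ 0.002  0.003 -1.   ] F [ 1.3  7.5 -1. ] w 0.005
```

View pics/s14.png

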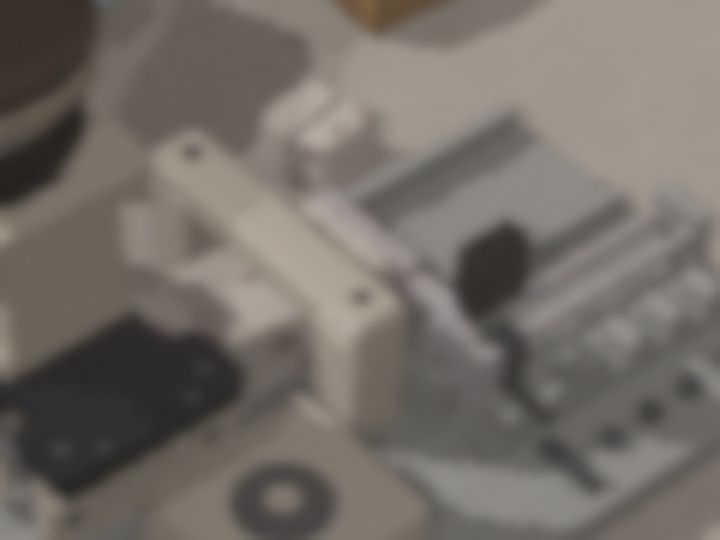

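Contact force rose to 7.5 N at TCP y 123, which is the predicted position for the bar butting the stop. Backing off, rising and checking from above.

```bash
python3 -m pendant '[[[0,0,0,0,0,0,1],[0.1,0,0,0,0,0,1],[0.2,0,0,0,0,0,1],[0.2,0,0,0,0,0,1],[0,0,-0.5,0,0,0,1],[0,0,-0.8,0,0,0,1],[0,0,-0.8,0,0,0,1],[0,0,-0.8,0,0,0,1],[0,0,-0.5,0,0,0,1],[-0.9,-0.6,0,0,0,0,1],[-0.9,-0.6,0,0,0,0,1],[-0.9,-0.6,0,0,0,0,1],[-0.9,-0.3,0,0,0,0,1],[-0.5,0,0,0,0,0,1],[0,0,0,0,0,0,1],[0,0,0,0,0,0,1]]]'
python3 - <<'E'
from h import *
from cell import arm
tool()
d=arm.get_image("wrist"); np.savez('wrist15.npz',**d); cv2.imwrite('pics/w15.png',d['img'][:,:,::-1])
d=arm.get_image("scene"); np.savez('scene15.npz',**d); cv2.imwrite('pics/s15.png',cv2.resize(d['img'][120:250,240:420,::-1],None,fx=4,fy=4))
E
```

```text
clock: 17.28
position: [0.4944, -0.0793, 0.1517]
ee_rot: [2.325, 2.112, -0.0]
force: [0.6, 1.0, 0.2]
width: 0.009
t 17.28 port [-79.7 -20.7 151.7] yaw err -0.0021 tilt [ 0.    -0.001 -1.   ] F [0.6 1.  0.2] w 0.009
```

View pics/w15.png

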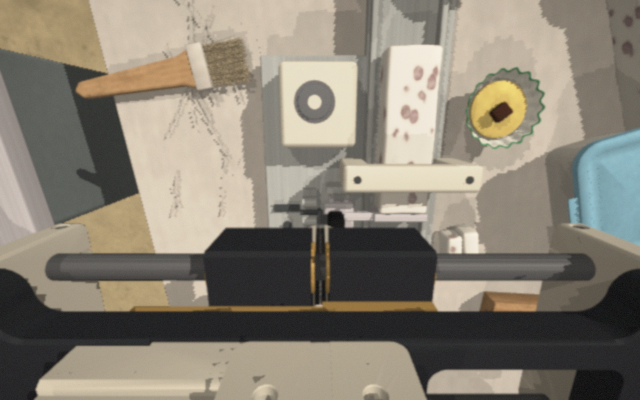

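View pics/s15.png

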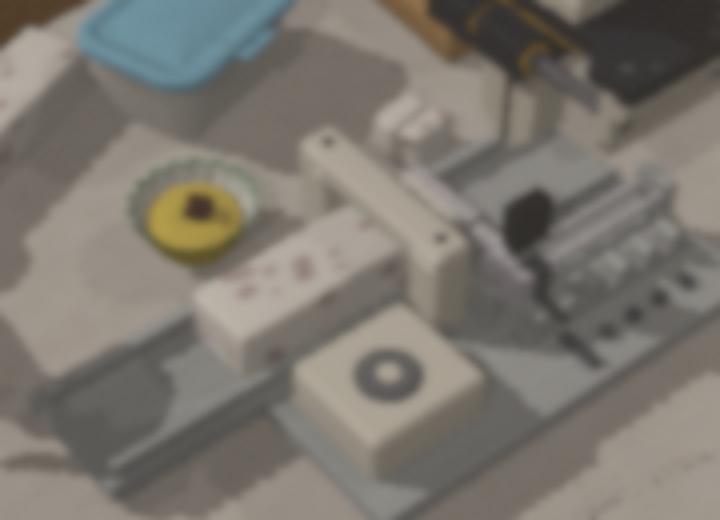

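Run:
```python
from h import *
d=dict(np.load('wrist15.npz'))
cv2.imwrite('pics/w15z.png',cv2.resize(d['img'][150:235,300:480,::-1],None,fx=4.4,fy=4.4,interpolation=cv2.INTER_CUBIC))
# bar top profile along rear edge
for u in (395,410,425):
    print(u,[(v,)+tuple(port(world(d,u,v)).round(0)) for v in range(40,54,2)])
    print(u,[(v,)+tuple(port(world(d,u,v)).round(0)) for v in range(190,220,2)])
```

```text
395 [(40, np.float64(-9.0), np.float64(124.0), np.float64(20.0)), (42, np.float64(-9.0), np.float64(122.0), np.float64(20.0)), (44, np.float64(-9.0), np.float64(120.0), np.float64(22.0)), (46, np.float64(-17.0), np.float64(111.0), np.float64(54.0)), (48, np.float64(-17.0), np.float64(109.0), np.float64(55.0)), (50, np.float64(-16.0), np.float64(107.0), np.float64(54.0)), (52, np.float64(-17.0), np.float64(106.0), np.float64(55.0))]
395 [(190, np.float64(-15.0), np.float64(-8.0), np.float64(79.0)), (192, np.float64(-8.0), np.float64(-16.0), np.float64(54.0)), (194, np.float64(-9.0), np.float64(-18.0), np.float64(55.0)), (196, np.float64(-8.0), np.float64(-20.0), np.float64(55.0)), (198, np.float64(-8.0), np.float64(-22.0), np.float64(55.0)), (200, np.float64(-8.0), np.float64(-24.0), np.float64(54.0)), (202, np.float64(-8.0), np.float64(-26.0), np.float64(55.0)), (204, np.float64(-8.0), np.float64(-28.0), np.float64(54.0)), (206, np.float64(-8.0), np.float64(-30.0), np.float64(55.0)), (208, np.float64(-8.0), np.float64(-32.0), np.float64(55.0)), (210, np.float64(-7.0), np.float64(-35.
[... 2282 characters left out ...]
p.float64(53.0)), (198, np.float64(21.0), np.float64(-22.0), np.float64(53.0)), (200, np.float64(21.0), np.float64(-24.0), np.float64(54.0)), (202, np.float64(21.0), np.float64(-26.0), np.float64(56.0)), (204, np.float64(21.0), np.float64(-28.0), np.float64(54.0)), (206, np.float64(22.0), np.float64(-31.0), np.float64(53.0)), (208, np.float64(22.0), np.float64(-32.0), np.float64(54.0)), (210, np.float64(22.0), np.float64(-34.0), np.float64(53.0)), (212, np.float64(30.0), np.float64(-43.0), np.float64(33.0)), (214, np.float64(24.0), np.float64(-40.0), np.float64(50.0)), (216, np.float64(-80.0), np.float64(49.0), np.float64(323.0)), (218, np.float64(23.0), np.float64(-43.0), np.float64(52.0))]
```

View pics/w15z.png

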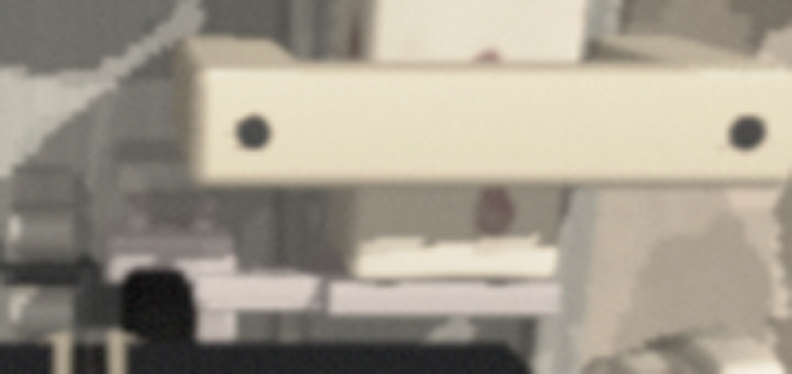

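The bar's front edge is flush with the stop plate (crop row ~277, a hair of gap on the right, so about 1 mm of skew). Its top is level at z 54. Next is the pad.

```bash
python3 -m pendant '[[[0.7,-0.05,0,0,0,0,1],[0.7,-0.04,0,0,0,0,1],[0.7,-0.04,0,0,0,0,1],[0,0,0,0,0,0,1],[0,0,0,0,0,0,1],[0,0,0.5,0,0,0,1],[0,0,0.7,0,0,0,1],[0,0,0.6,0,0,0,1],[0,0,0.3,0,0,0,1],[0,0,0.2,0,0,0,1],[0,0,0,0,0,0,1],[0,0,0,0,0,0,1]]]'
python3 - <<'E'
from h import *
from cell import arm
tool()
d=arm.get_image("scene"); np.savez('scene16.npz',**d); cv2.imwrite('pics/s16.png',cv2.resize(d['img'][120:250,240:420,::-1],None,fx=4,fy=4))
E
```

```text
clock: 18.38
position: [0.4973, 0.0058, 0.0596]
ee_rot: [-2.322, -2.116, 0.0]
force: [0.1, -0.6, 0.5]
width: 0.006
t 18.38 port [-84.8  64.3  59.6] yaw err 0.0008 tilt [-0. -0. -1.] F [ 0.1 -0.6  0.5] w 0.006
```

View pics/s16.png

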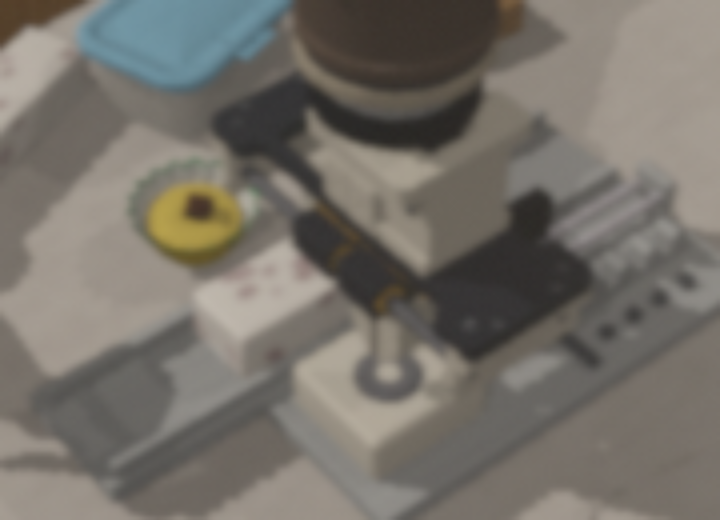

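```bash
python3 -m pendant '[[[0,0,0.15,0,0,0,1],[0,0,0.15,0,0,0,1],[0,0,0.1,0,0,0,1],[0,0,0,0,0,0,1],[0,0,0,0,0,0,1]]]'
python3 -m pendant '[[[0,0,0.05,0,0,0,1],[0,0,0.05,0,0,0,1],[0,0,0,0,0,0,1],[0,0,0,0,0,0,1]]]'
```

```text
clock: 18.85
position: [0.4969, 0.0057, 0.0433]
ee_rot: [-2.322, -2.116, 0.001]
force: [0.2, 0.2, 0.4]
width: 0.004
clock: 19.18
position: [0.4974, 0.0058, 0.0403]
ee_rot: [2.321, 2.115, 0.001]
force: [-3.3, -0.9, 12.8]
width: 0.007
```

Contact gives 12.8 N. I'll press slightly harder and hold, then retract.

```bash
python3 -m pendant '[[[0,0,0.03,0,0,0,1],[0,0,0,0,0,0,1],[0,0,0,0,0,0,1],[0,0,0,0,0,0,1],[0,0,0,0,0,0,1]]]'
python3 -m pendant '[[[0,0,-0.2,0,0,0,1],[0,0,-0.5,0,0,0,1],[0,0,-0.8,0,0,0,1],[0,0,-0.8,0,0,0,1],[0,0,-0.8,0,0,0,1],[-0.8,-0.5,0,0,0,0,1],[-0.8,-0.5,0,0,0,0,1],[-0.4,-0.2,0,0,0,0,1],[0,0,0,0,0,0,1],[0,0,0,0,0,0,1]]]'
python3 - <<'E'
from h import *
from cell import arm
tool()
d=arm.get_image("wrist"); np.savez('wrist17.npz',**d); cv2.imwrite('pics/w17.png',cv2.resize(d['img'][0:240,200:500,::-1],None,fx=2.6,fy=2.5))
d=arm.get_image("scene"); np.savez('scene17.npz',**d); cv2.imwrite('pics/s17.png',cv2.resize(d['img'][120:250,240:420,::-1],None,fx=4,fy=4))
E
```

```text
clock: 19.6
position: [0.4975, 0.0058, 0.0401]
ee_rot: [2.321, 2.115, 0.001]
force: [-6.9, 0.4, 27.4]
width: 0.005
clock: 20.43
position: [0.4416, -0.0703, 0.1626]
ee_rot: [2.324, 2.113, 0.0]
force: [-0.1, 0.1, 0.3]
width: 0.003
t 20.43 port [-133.1  -16.6  162.6] yaw err -0.0019 tilt [ 0.001 -0.    -1.   ] F [-0.1  0.1  0.3] w 0.003
```

View pics/w17.png

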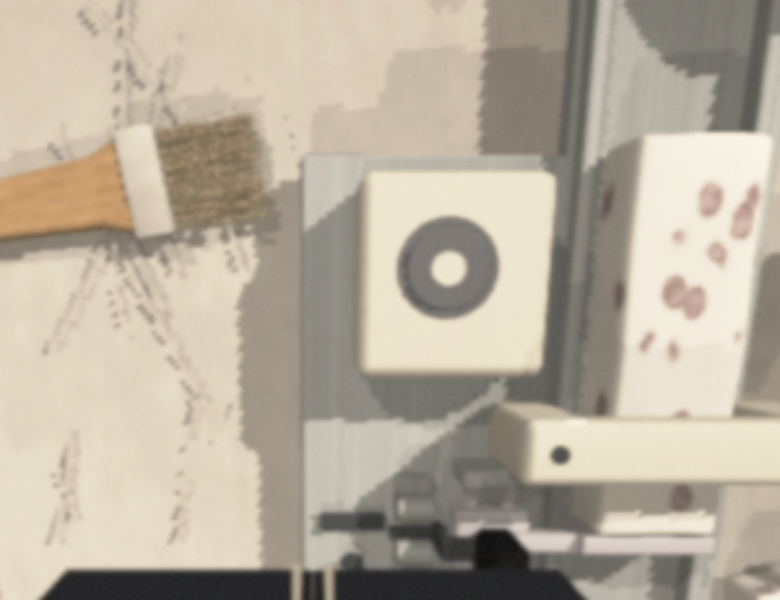

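View pics/s17.png

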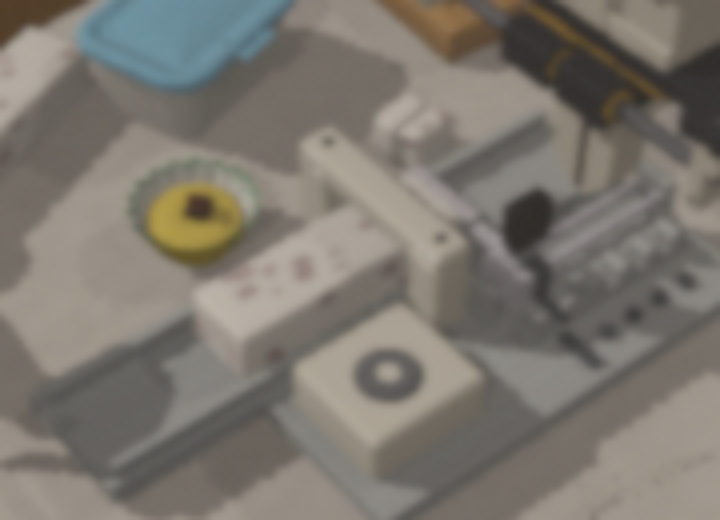

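The pad was pressed with up to 27 N. The bar and stop are unchanged, the pin is still beside the long tab (row ~525), and the arm is clear. Handing in.

```bash
python3 -c "
from cell import arm
print(arm.sign_off())"
```

```text
the job is handed in; nothing more can be done
None
```

I set the stop, pushed the bar against it, pressed the start pad and handed the job in at about 20.5 s. The interface gave no verdict.

- **Stop:** the long pointer tab is at the notch at y -42, nearest the cutting head. I lifted the knob about 16 mm, slid it about 40 mm and let it drop. Afterwards the cameras put the knob top at z 94 mm (the seated height) and its centre at y of about -41, with the pin lined up with the tab.
- **Bar:** I pushed its rear end along the lane until the force rose to 7.5 N, at the position predicted for contact with the stop. The bar is flat with its front edge against the plate. There is a slight skew, with a gap of about 1 mm at the far side.
- **Pad:** the closed fingertips pressed it from 12.8 N up to 27 N for more than 0.3 s. Pictures taken after the arm withdrew showed the knob and bar unmoved and the arm touching nothing.

**What failed or disagreed:**
- **First grasp:** the first attempt missed, with the fingers closing in the air above the knob. Both cameras showed the fingertips about 13 mm above the reported TCP, not 22 mm below it as stated. I used the measured offset from then on.
- **Calibration:** the two camera fits of the portioner's position differed by 1 to 2 mm, so I used a value in between.

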